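Unclamp the sample carriers and put them into dry storage

TASK

Put the sample carriers from the bench clamp away in the white dry-storage box: slide the box's cover open, swing the clamp's hold-down bar fully up and back, slide each carrier (there are two or three) forward out of the clamp, and lay it flat, lug up, in a bay of its own. When all are stored, swing the hold-down bar fully down again and slide the cover fully shut; do not push the petri dish, timer, grey carton or amber bottle about.

Things in the scene. Friction and masses are not known exactly. Their poses are not given: they have to be found in the camera images.
- clamp: bench clamp, fixed, 142 (x) x 184 (y) mm. Origin: centre of footprint at worktop height; -x is its open front, roughly towards the robot. Three lanes along x, centred at y = +50, 0, -50 mm, 44 mm wide, floor at z = 10 mm, ribs between 6 mm high, front edge at x = -72 mm, end stop at x = 54 mm. A carrier at home has its origin at x = 0
- keeper (a point): middle of the front edge of the clamp's fixed keeper plate, at its top (clamp x = 24 mm, z = 30 mm). It spans the rear of all lanes from x = 24 to 56 mm, underside at z = 22 mm, so a carrier at home cannot be lifted: it must first slide 30 mm or more towards the clamp's -x
- bar (a joint): angle of the hold-down bar, rad: 0 = fully down (stop), grows as it swings up and back, 2.0 = stop, leaning back past upright. Down, it lies across the carriers (clamp x = -39 to -25 mm, z = 21 to 36 mm) just in front of their lugs and blocks them. Friction holds it at any angle; about 4 N at the grip moves it
- bar_grip (a point): middle of the bar's black grip rod (12 mm diameter, along the clamp's y, 62 mm free between two straps), in front of the bar. At angle 0 it is 136 mm in front (-x) of the hinge axis and 4 mm above it, 46 mm over the worktop. 31 mm is free between rod and bar for a finger; the rod may turn in a grip
- bar_hinge (a point): middle of the bar's hinge axis, which runs along the clamp's y at clamp x = 60 mm, 42 mm above the worktop; fixed. Hinge posts at y = +-87 mm, 54 mm high
- dry_box: white storage box, fixed, 256 (x) x 174 (y) x 46 mm. Origin: under the middle of its bay area, at worktop height; x points to its rear, away from the robot. Bay area inside: x = -58 to 58 mm, y = -81 to 81 mm, floor at z = 4 mm, outer walls to z = 46 mm. Behind it (x = 58 to 192 mm) a closed chamber, top at z = 46 mm
- cover (a joint): how far the box's flat sliding cover is open, m: 0 = shut over the bays (stop), 0.124 = fully open (stop), above the rear chamber. Opens along the box's +x; about 2 N, stays where left. Cover plate 126 x 172 x 6 mm, its top 53 mm above the worktop
- cover_grip (a point): middle of the upright grip rib on the cover near its front edge (rib 12 mm thick along the box's x, 60 mm long along y, standing from 53 to 79 mm above the worktop); this point is 69 mm above the worktop
- petri_dish: bystander: round petri dish, 68 mm across, 14 mm high; origin under its centre
- timer: bystander: white bench timer, 62 x 68 x 19 mm; origin under its centre
- slide_box: bystander: grey carton, 30 x 78 x 52 mm; origin under its centre
- amber_bottle: bystander: amber bottle with black cap, 58 mm across, 117 mm high; origin under its centre
- bay_0 (a point): middle of the floor of the box's left bay (box x = 0, y = +55 mm, z = 4 mm). The bay is 116 mm long (x) and at least 50 mm wide, beside a divider 4 mm thick that rises 12 mm above the floor; it takes one carrier lying flat, its length along the box's x
- bay_1 (a point): middle of the floor of the box's middle bay (box x = 0, y = 0, z = 4 mm). The bay is 116 mm long (x) and at least 50 mm wide, beside a divider 4 mm thick that rises 12 mm above the floor; it takes one carrier lying flat, its length along the box's x
- bay_2 (a point): middle of the floor of the box's right bay (box x = 0, y = -55 mm, z = 4 mm). The bay is 116 mm long (x) and at least 50 mm wide, beside a divider 4 mm thick that rises 12 mm above the floor; it takes one carrier lying flat, its length along the box's x
- carrier_0: flat aluminium carrier, 100 (x) x 40 (y) x 10 mm, 100 to 210 g, with an upright grey grip lug: 12 mm thick (x), 28 mm wide (y), centred at x = -14 mm, y = 0, its top 34 mm above the carrier's underside. Origin: centre of the underside; x along its length (lug towards -x), z up. Starts in the clamp's left (y = +50 mm) lane, axes like the clamp's, or is absent (None). All carriers alike
- carrier_1: flat aluminium carrier, 100 (x) x 40 (y) x 10 mm, 100 to 210 g, with an upright grey grip lug: 12 mm thick (x), 28 mm wide (y), centred at x = -14 mm, y = 0, its top 34 mm above the carrier's underside. Origin: centre of the underside; x along its length (lug towards -x), z up. Starts in the clamp's middle (y = 0) lane, axes like the clamp's, or is absent (None). All carriers alike
- carrier_2: flat aluminium carrier, 100 (x) x 40 (y) x 10 mm, 100 to 210 g, with an upright grey grip lug: 12 mm thick (x), 28 mm wide (y), centred at x = -14 mm, y = 0, its top 34 mm above the carrier's underside. Origin: centre of the underside; x along its length (lug towards -x), z up. Starts in the clamp's right (y = -50 mm) lane, axes like the clamp's, or is absent (None). All carriers alike

How it is judged:
By the outcome, as a careful person would: the job done as asked, in the order asked, and still so for the second after the job is handed in, with the robot touching nothing.
Of carrier_0, carrier_1, carrier_2 only 2 to 3 are there at a start; the rules pass over those that are not, and their reading is None.
At some moment in a run one of carrier_0, carrier_1, carrier_2 may be knocked a few centimetres aside while the robot is not near it.
Once in a run the grip may slacken for a moment while it holds something.
It also fails if it takes over 200 s, if anything falls off the work surface, if the arm or the gripper's body presses on something with over 40 N, if the wrist force passes 120 N, or if a joint passes its speed limit or range.

ROBOT

A 6-joint arm with a two-finger parallel gripper is mounted at the origin on a cart in front of the work surface, level with it; the furniture and walls round the work are solid. World frame = base frame: x ahead of the robot, y to its left, z up, the work surface at z = 0. Lengths are in m, angles in rad, forces in N, time in s.
With the tool pointing down it reaches from about 0.25 to 0.725 m from the base axis. Payload 4 kg.
Tool frame: the origin (TCP) lies at the centre of the arm's flange, where the gripper is bolted on; the fingertips stand 173 mm ahead of it and the grasp point (between the pads) lies 155 mm ahead of it; x points along the fingers, z is the direction in which the jaws open and shut, and the axes are right-handed (so a half turn about x gives the same grasp; the last joint's range is limited). The gripper opens to 85 mm and grips with 20 to 120 N. Pads are 22 mm wide; open, the fingers measure 114 mm over their backs; the gripper's body (76 mm by 85 mm) begins 54 mm behind the grasp point. The pads swing forward as they close: fully open they stand 13 mm farther back than shut.
Start: joints at [-1.22, 0.241, 0.005, 1.335, 0, 1.571], TCP at [0.172, -0.47, 0.405] pointing down, gripper open.
Joint ranges: [-2.72, 2.72], [-1.05, 1.87], [-1.09, 1.28], [-1.99, 2.15], [-1.42, 1.44], [-3.14, 3.14]. Speed limits (rad/s): [2.79, 2.79, 3.14, 3.14, 3.14, 3.14].

INTERFACE

Orientations are given as a unit quaternion [x, y, z, w].
In Python, from workcell import bot gives the robot as it stands.
- The arm moves only by the tool arm_command, never from a script. Its argument "moves" is one flat list of numbers, 7 for each row, row after row: the shift along the tool's x, y, z in m, then the turn, a rotation vector about the tool's x, y, z in rad, then the closure, from -1 (fully open) to 1 (shut). A call has 1 to 20 rows; each row shifts and turns the pose as measured when the row begins, along the tool's axes as they then stand; what a row does not reach is not made up. A row lasts 1/12 s, in which the tool goes at most 41.7 mm and 7.16 degrees, less where a joint would pass 70% of its speed; a pose out of reach is approached as far as the arm can. A call with a gripper value outside its range is refused whole. The fingers move at their own pace and stop on an object; the grip force is fixed at half the most. Time passes only in rows, so rows that do not move let the fingers close. It gives the time, the measured TCP pose, the force and the opening at its end, in the units of the state.
- bot.get_obs(): the state, without advancing time (a new reading comes with each control period).
- bot.camera(name): name is "side" or "top"; returns the picture (420x560x3 uint8, red, green, blue); there is no depth.
- bot.get_calibration(name): a dict with "mtx" (3x3 intrinsics, pixels), "dist" ([k1, k2, p1, p2, k3] as OpenCV has them; the pictures are not rectified), "world_from_camera" (4x4, takes a point from camera to world coordinates). Camera axes: x right, y up, looking along -z (the intrinsics and any distortion apply to the point x, -y, -z); pixel columns grow to the right and rows downward; lengths in m; the calibration is good to about 2 mm. A picture is of the moment at which its call begins. get_calibration takes no time and is no camera call.
- bot.job_done(): hands the job in, once; it reports no verdict.
The state is a dict: "clock": time; "joint_pos": joint angles; "joint_vel": joint speeds; "tau": joint torques, N m; "eef_pos": TCP position; "tool_rot": TCP orientation; "ft_force": force on the tool from outside, world axes, zero at the start; "ft_torque": the same for the moment, N m; "grip_width": finger opening in m.
Only numpy, scipy, OpenCV 4.12 (cv2) and the standard library are available. Lean on these libraries where they do the work, as an engineer would, in place of code of your own. Each camera call takes 0.05 s, during which the arm holds its last target.

## Working session

There is one attempt and no reset: what is moved stays moved. The work goes in short steps, Python scripts to look and compute and a tool call to move; the robot and the scene stay as the last step left them, time stands still between calls to the robot, and variables do not carry over. Pictures are saved under pics/ and viewed, and the job is handed in when it is done.

Besides the shell and the picture viewer there is one more tool, called after "Emit:" by a JSON object that holds its "fn" and its "kwargs". arm_command: Moves the arm, as the interface text tells. Its arguments: {"type":"object","properties":{"moves":{"type":"array"}},"required":["moves"]}

```bash
ls; mkdir -p pics; python3 - <<'E'
from workcell import bot
import cv2,numpy as np
o=bot.get_obs()
for k,v in o.items(): print(k,np.round(v,4))
for n in("side","top"):
    cv2.imwrite(f"pics/{n}0.png",cv2.cvtColor(bot.camera(n),cv2.COLOR_RGB2BGR))
    c=bot.get_calibration(n); print(n,{k:np.round(v,4).tolist() for k,v in c.items()})
E
```

```text
pics
clock 0.0
joint_pos [-1.22    0.2414  0.0038  1.3352 -0.      1.5708]
joint_vel [ 0.0003 -0.0012 -0.0006 -0.0022 -0.0007  0.0013]
tau [ 1.00000e-03 -3.72324e+01  2.52403e+01  1.70000e-02 -0.00000e+00
 -0.00000e+00]
eef_pos [ 0.1717 -0.4693  0.4038]
tool_rot [ 0.4055  0.5802 -0.4047  0.579 ]
ft_force [-0.0353  0.5241  0.9834]
ft_torque [-0.0324 -0.0234  0.0186]
grip_width 0.0857
side {'mtx': [[501.5149, 0.0, 276.5584], [0.0, 501.5149, 215.9014], [0.0, 0.0, 1.0]], 'dist': [-0.0828, 0.0, 0.0, 0.0, 0.0], 'world_from_camera': [[0.9714, 0.1148, -0.2079, 0.2523], [-0.2362, 0.3729, -0.8973, -1.3381], [-0.0255, 0.9207, 0.3894, 0.6588], [0.0, 0.0, 0.0, 1.0]]}
top {'mtx': [[449.7524, 0.0, 281.1221], [0.0, 449.7524, 213.3696], [0.0, 0.0, 1.0]], 'dist': [-0.1438, 0.0, 0.0, 0.0, 0.0], 'world_from_camera': [[-0.014, 0.9978, -0.0642, 0.4874], [-0.9999, -0.0138, 0.0048, -0.0017], [0.0039, 0.0642, 0.9979, 1.4603], [0.0, 0.0, 0.0, 1.0]]}
```

View pics/top0.png

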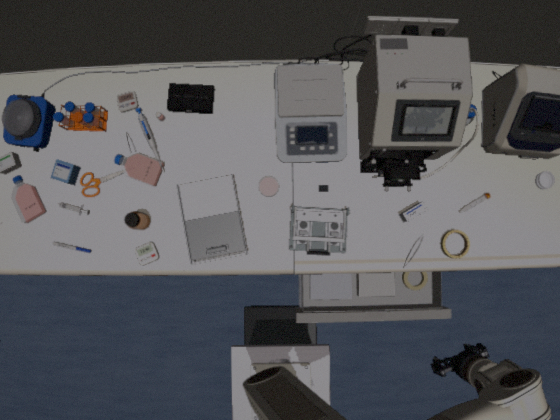

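View pics/side0.png

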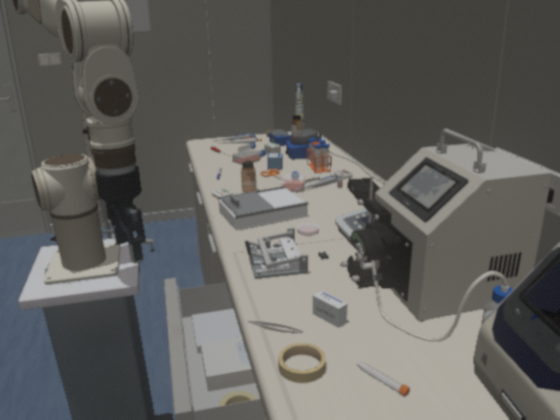

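The top view shows the box at about (213,220) with its grey cover towards the front, and the clamp at (319,230). The petri dish is at (269,186), the timer at (147,252) and the bottle at (138,219). I'll zoom in next.

```bash
cat > h.py <<'E'
import cv2,numpy as np
from workcell import bot
def cal(n):
    c=bot.get_calibration(n); return np.array(c["mtx"]),np.array(c["dist"]),np.array(c["world_from_camera"])
F=np.diag([1,-1,-1.])
def ray(n,uv):
    K,d,T=cal(n); p=cv2.undistortPoints(np.array(uv,float).reshape(-1,1,2),K,d).reshape(-1,2)
    v=np.c_[p,np.ones(len(p))]@F@T[:3,:3].T
    return T[:3,3],v
def plane(n,uv,z):
    o,v=ray(n,uv); return o+v*((z-o[2])/v[:,2])[:,None]
def proj(n,P):
    K,d,T=cal(n); R=T[:3,:3]
    Pc=(np.array(P,float).reshape(-1,3)-T[:3,3])@R@F
    return cv2.projectPoints(Pc,np.zeros(3),np.zeros(3),K,d)[0].reshape(-1,2)
def tri(uvt,uvs):
    o1,v1=ray("top",uvt);o2,v2=ray("side",uvs);v1=v1[0];v2=v2[0]
    A=np.c_[v1,-v2];s=np.linalg.lstsq(A,o2-o1,rcond=None)[0]
    a=o1+v1*s[0];b=o2+v2*s[1];return (a+b)/2,np.linalg.norm(a-b)
def snap(n,f):
    im=cv2.cvtColor(bot.camera(n),cv2.COLOR_RGB2BGR);cv2.imwrite(f"pics/{f}.png",im);return im
def crop(im,x0,y0,x1,y1,s,f,gain=1.4):
    c=cv2.resize(im[y0:y1,x0:x1],None,fx=s,fy=s,interpolation=cv2.INTER_CUBIC)
    c=np.clip(c*gain,0,255).astype(np.uint8)
    for x in range((x0+9)//10*10,x1,10): cv2.putText(c,str(x),((x-x0)*s,10),0,.35,(0,0,255),1);cv2.line(c,((x-x0)*s,12),((x-x0)*s,17),(0,0,255),1)
    for y in range((y0+9)//10*10,y1,10): cv2.putText(c,str(y),(0,(y-y0)*s+4),0,.35,(0,0,255),1)
    cv2.imwrite(f"pics/{f}.png",c)
E
python3 - <<'E'
from h import *
t=cv2.imread("pics/top0.png");s=cv2.imread("pics/side0.png")
crop(t,280,195,360,265,9,"t_clamp",1.6)
crop(t,170,165,260,270,5,"t_box",1.6)
crop(s,200,160,340,290,5,"s_both",1.6)
E
```

```text
(no output)
```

View pics/t_clamp.png

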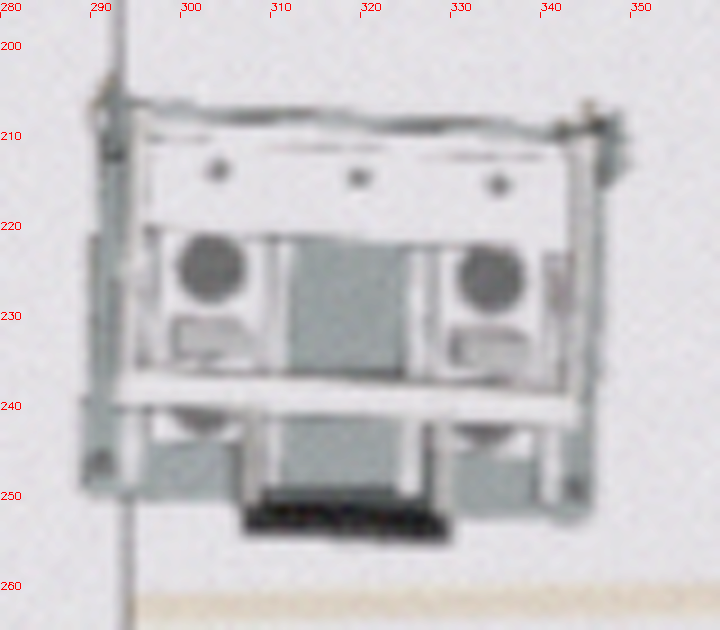

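View pics/t_box.png

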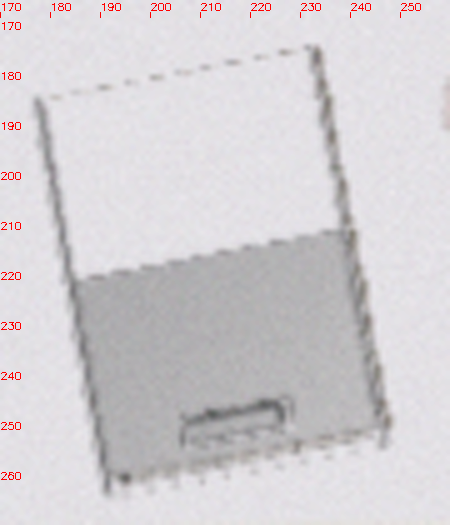

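View pics/s_both.png

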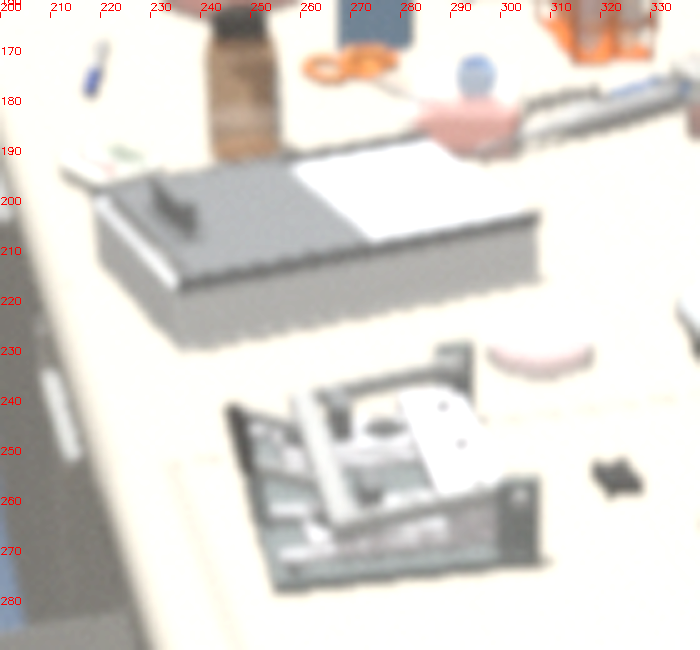

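```bash
python3 - <<'E'
from h import *
np.set_printoptions(precision=4,suppress=True)
print("keeper edge",plane("top",[(295.5,220.7),(342.5,222.7)],.03))
print("bar top front edge",plane("top",[(292.8,239.7),(343.5,242)],.036))
print("bar top back edge",plane("top",[(292.8,236.2),(343.5,238.5)],.036))
print("base front",plane("top",[(288.6,249.3),(345,252.2)],.008))
print("rod",plane("top",[(307,251.3),(329.5,252.8)],.046))
print("lugs z.034+.01",plane("top",[(299.5,231),(309,231.5),(330,232),(340,232.5)],.044))
print("box rear corners",plane("top",[(176.8,184),(233,173.8)],.046))
print("cover rear",plane("top",[(184.5,221),(240,211)],.053))
print("cover front",plane("top",[(191,261),(246,251)],.053))
print("rib top front edge ",plane("top",[(206.5,249),(228,245)],.079),plane("top",[(206.5,254),(228,250)],.053))
print("carton",plane("top",[(412,211)],.05),"petri",plane("top",[(269,186)],.014),"timer",plane("top",[(147,252)],.019),"bottle",plane("top",[(138,219)],.1))
E
```

```text
keeper edge [[ 0.5554 -0.0541  0.03  ]
 [ 0.5468 -0.2042  0.03  ]]
bar top front edge [[ 0.495  -0.0444  0.036 ]
 [ 0.4853 -0.2052  0.036 ]]
bar top back edge [[ 0.5061 -0.0445  0.036 ]
 [ 0.4964 -0.2054  0.036 ]]
base front [[ 0.4645 -0.0312  0.008 ]
 [ 0.4522 -0.2134  0.008 ]]
rod [[ 0.4579 -0.0881  0.046 ]
 [ 0.4521 -0.1589  0.046 ]]
lugs z.034+.01 [[ 0.5221 -0.0656  0.044 ]
 [ 0.52   -0.0956  0.044 ]
 [ 0.5175 -0.1619  0.044 ]
 [ 0.5154 -0.1936  0.044 ]]
box rear corners [[0.6768 0.3228 0.046 ]
 [0.7064 0.1426 0.046 ]]
cover rear [[0.558  0.2963 0.053 ]
 [0.5871 0.1205 0.053 ]]
cover front [[0.4322 0.2761 0.053 ]
 [0.4616 0.1029 0.053 ]]
rib top front edge  [[0.4696 0.2226 0.079 ]
 [0.4812 0.1561 0.079 ]] [[0.4536 0.227  0.053 ]
 [0.4654 0.1592 0.053 ]]
carton [[ 0.5799 -0.4257  0.05  ]] petri [[0.6697 0.0293 0.014 ]] timer [[0.4608 0.427  0.019 ]] bottle [[0.5636 0.4314 0.1   ]]
```

```bash
cat >> h.py <<'E'
from scipy.spatial.transform import Rotation as Ro
def Rdown(psi):
    x=np.array([0,0,-1.]);z=np.array([np.cos(psi),np.sin(psi),0]);return np.c_[x,np.cross(z,x),z]
def pose():
    o=bot.get_obs();return np.array(o["eef_pos"]),Ro.from_quat(o["tool_rot"]).as_matrix(),o
def delta(g,psi,p=None,R=None,off=.155):
    """grasp point g world, jaw dir psi -> total tool-frame shift, rotvec"""
    if p is None: p,R,_=pose()
    Rt=Rdown(psi); t=np.array(g,float)+[0,0,off]
    return R.T@(t-p), Ro.from_matrix(R.T@Rt).as_rotvec()
CL=dict(o=np.array([.529,-.1275,0]),yaw=-.063); BX=dict(o=np.array([.5035,.1995,0]),yaw=.165)
def w(f,p): return f["o"]+Ro.from_euler("z",f["yaw"]).apply(p)
def stat():
    p,R,o=pose();print("t",round(o["clock"],2),"grasp",np.round(p+R@[.155,0,0],4),"x",np.round(R[:,0],3),"psi",round(np.arctan2(R[1,2],R[0,2]),3),"w",round(o["grip_width"],4),"F",np.round(o["ft_force"],1),"q",np.round(o["joint_pos"],2))
E
python3 - <<'E'
from h import *
stat()
print(plane("top",[(217,249.8)],.075),w(BX,[0,0,0]))
g=plane("top",[(217,249.8)],.075)[0]
for psi in(.165,.165-np.pi): print(psi,[np.round(a,3) for a in delta([g[0],g[1],.2],psi)])
E
```

```text
t 0.1 grasp [ 0.1716 -0.469   0.2489] x [-0.001  0.002 -1.   ] psi -1.22 w 0.0855 F [-0.3 -0.6  0.3] q [-1.22  0.24  0.    1.34  0.    1.57]
[[0.46676579 0.19071536 0.075     ]] [0.5035 0.1995 0.    ]
0.165 [array([ 0.05 ,  0.504, -0.518]), array([-1.385e+00, -2.000e-03, -1.000e-03])]
-2.976592653589793 [array([ 0.05 ,  0.504, -0.518]), array([ 1.757e+00, -1.000e-03,  2.000e-03])]
```

```bash
cat >> h.py <<'E'
def plan(g,psi,n=None,off=.155,smax=.036,rmax=.11,p=None,R=None):
    """identical rows (constant twist) from pose to goal"""
    d,rv=delta(g,psi,p,R,off)
    if n is None: n=max(1,int(np.ceil(max(np.linalg.norm(d)/smax,np.linalg.norm(rv)/rmax))))
    M=sum(Ro.from_rotvec(rv/n*k).as_matrix() for k in range(n)); s=np.linalg.solve(M,d)
    print("n",n,"row",np.round(s,4),np.round(rv/n,4),"|s|",np.linalg.norm(s).round(4),"total",np.round(d,4),np.round(rv,3))
E
python3 - <<'E'
from h import *
plan([.468,.19,.2],.165,n=20)
plan([.468,.19,.2],.165,n=24)
E
```

```text
n 20 row [ 0.0025  0.0388 -0.0055] [-0.0692 -0.0001 -0.0001] |s| 0.0393 total [ 0.0499  0.5048 -0.5173] [-1.385e+00 -2.000e-03 -1.000e-03]
n 24 row [ 0.002   0.0324 -0.0044] [-0.0577 -0.0001 -0.0001] |s| 0.0327 total [ 0.0499  0.5048 -0.5173] [-1.385e+00 -2.000e-03 -1.000e-03]
```

Emit:
{"fn": "arm_command", "kwargs": {"moves": [0.002, 0.0324, -0.0044, -0.058, 0, 0, -1, 0.002, 0.0324, -0.0044, -0.058, 0, 0, -1, 0.002, 0.0324, -0.0044, -0.058, 0, 0, -1, 0.002, 0.0324, -0.0044, -0.058, 0, 0, -1, 0.002, 0.0324, -0.0044, -0.058, 0, 0, -1, 0.002, 0.0324, -0.0044, -0.058, 0, 0, -1, 0.002, 0.0324, -0.0044, -0.058, 0, 0, -1, 0.002, 0.0324, -0.0044, -0.058, 0, 0, -1, 0.002, 0.0324, -0.0044, -0.058, 0, 0, -1, 0.002, 0.0324, -0.0044, -0.058, 0, 0, -1, 0.002, 0.0324, -0.0044, -0.058, 0, 0, -1, 0.002, 0.0324, -0.0044, -0.058, 0, 0, -1, 0.002, 0.0324, -0.0044, -0.058, 0, 0, 0.2, 0.002, 0.0324, -0.0044, -0.058, 0, 0, 0.2, 0.002, 0.0324, -0.0044, -0.058, 0, 0, 0.2, 0.002, 0.0324, -0.0044, -0.058, 0, 0, 0.2, 0.002, 0.0324, -0.0044, -0.058, 0, 0, 0.2, 0.002, 0.0324, -0.0044, -0.058, 0, 0, 0.2, 0.002, 0.0324, -0.0044, -0.058, 0, 0, 0.2, 0.002, 0.0324, -0.0044, -0.058, 0, 0, 0.2]}}

```text
clock: 1.77
eef_pos: [0.486, 0.0859, 0.3534]
tool_rot: [0.009, 0.712, -0.005, 0.702]
ft_force: [1.9, -0.5, -0.5]
grip_width: 0.034
```

```bash
python3 - <<'E'
from h import *
stat()
plan([.468,.19,.12],.165)
E
```

```text
t 1.77 grasp [0.4839 0.0868 0.1984] x [-0.013  0.006 -1.   ] psi -0.019 w 0.034 F [ 1.9 -0.5 -0.5] q [ 0.17  0.26 -0.1   1.22  0.01  1.76]
n 4 row [ 0.0197  0.0262 -0.003 ] [-0.046  -0.0032 -0.0017] |s| 0.0329 total [ 0.0792  0.1033 -0.0189] [-0.184 -0.013 -0.007]
```

Emit:
{"fn": "arm_command", "kwargs": {"moves": [0.012, 0.0262, -0.003, -0.046, -0.003, -0.002, 0.2, 0.012, 0.0262, -0.003, -0.046, -0.003, -0.002, 0.2, 0.012, 0.0262, -0.003, -0.046, -0.003, -0.002, 0.2, 0.012, 0.0262, -0.003, -0.046, -0.003, -0.002, 0.2, 0, 0, 0, 0, 0, 0, 0.2]}}

```text
clock: 2.18
eef_pos: [0.4656, 0.2003, 0.3023]
tool_rot: [-0.065, 0.705, 0.065, 0.704]
ft_force: [-0.4, 0.2, 0.2]
grip_width: 0.0341
```

```bash
python3 - <<'E'
from h import *
stat()
plan([.467,.191,.076],.165)
t=snap("top","t1");s=snap("side","s1")
crop(s,190,140,290,250,6,"s1c",1.6)
E
```

```text
t 2.18 grasp [0.4654 0.2003 0.1473] x [-0.001 -0.    -1.   ] psi 0.184 w 0.0341 F [-0.4  0.2  0.2] q [ 0.41  0.32 -0.16  1.09  0.    1.79]
n 2 row [ 0.0356 -0.0047 -0.0001] [ 0.0097 -0.0006  0.    ] |s| 0.0359 total [ 0.0713 -0.0095 -0.0002] [ 0.019 -0.001  0.   ]
```

View pics/s1c.png

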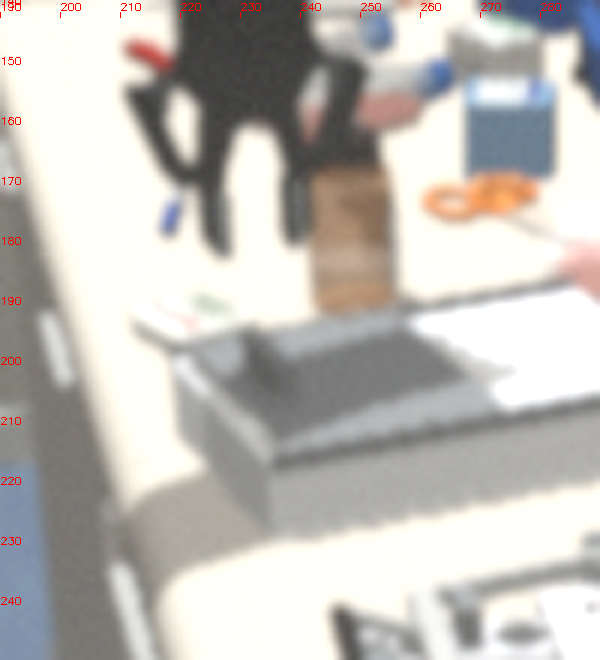

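The side view shows the open jaws above the rib, with the rib at about (233,200). I'll check the predicted pixel against that and go down.

```bash
python3 - <<'E'
from h import *
y=np.array([-.1642,.9864,0])
print(proj("side",[np.array([.467,.191,.079])+y*k for k in(-.03,0,.03)]))
print(proj("top",[np.array([.467,.191,.079])+y*k for k in(-.03,0,.03)]))
E
```

```text
[[237.47774107 200.22899741]
 [234.49703296 197.27961258]
 [231.60870835 194.42138462]]
[[226.30489322 248.0336631 ]
 [216.72751524 249.7460498 ]
 [207.17158049 251.45112948]]
```

Emit:
{"fn": "arm_command", "kwargs": {"moves": [0.02, -0.003, 0, 0.006, 0, 0, 0.2, 0.02, -0.003, 0, 0.006, 0, 0, 0.2, 0.015, -0.003, 0, 0.006, 0, 0, 0.2, 0.012, 0, 0, 0, 0, 0, 0.2, 0.004, 0, 0, 0, 0, 0, 0.2]}}

```text
clock: 2.7
eef_pos: [0.4718, 0.1851, 0.2347]
tool_rot: [-0.055, 0.702, 0.054, 0.708]
ft_force: [-0.5, -0.5, 0.8]
grip_width: 0.0342
```

```bash
python3 - <<'E'
from h import *
stat()
E
```

```text
t 2.7 grasp [0.4733 0.1851 0.0797] x [ 0.01 -0.   -1.  ] psi 0.153 w 0.0342 F [-0.5 -0.5  0.8] q [ 0.37  0.39 -0.26  0.91 -0.    1.79]
```

Emit:
{"fn": "arm_command", "kwargs": {"moves": [0.002, 0.005, -0.005, 0.012, -0.01, 0, 1, 0, 0, 0, 0, 0, 0, 1, 0, 0, 0, 0, 0, 0, 1, 0, 0, 0, 0, 0, 0, 1, 0, 0, 0, 0, 0, 0, 1]}}

```text
clock: 3.12
eef_pos: [0.4657, 0.1876, 0.2323]
tool_rot: [-0.049, 0.699, 0.049, 0.712]
ft_force: [0.7, 0.5, -6.5]
grip_width: 0.011
```

```bash
python3 - <<'E'
from h import *
stat()
s=snap("side","s2")
crop(s,190,140,290,250,6,"s2c",1.6)
E
```

```text
t 3.12 grasp [0.4685 0.1878 0.0773] x [ 0.018  0.001 -1.   ] psi 0.14 w 0.011 F [ 0.7  0.5 -6.5] q [ 0.38  0.38 -0.28  0.89 -0.01  1.82]
```

View pics/s2c.png

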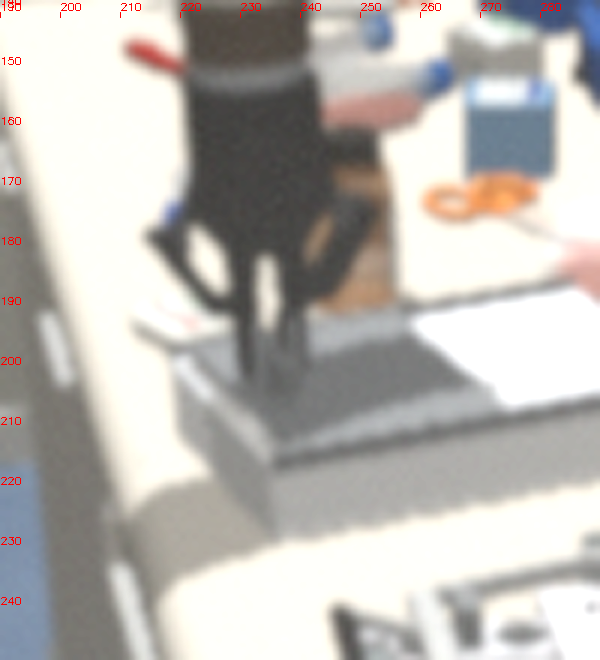

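The jaws are closed on the rib at 11 mm. Sliding the cover open now.

Emit:
{"fn": "arm_command", "kwargs": {"moves": [0, 0, 0.012, 0, 0, 0, 1, 0, 0, 0.012, 0, 0, 0, 1, 0, 0, 0.012, 0, 0, 0, 1, 0, 0, 0.012, 0, 0, 0, 1, 0, 0, 0.012, 0, 0, 0, 1]}}

```text
clock: 3.58
eef_pos: [0.5209, 0.1971, 0.2323]
tool_rot: [-0.051, 0.704, 0.052, 0.707]
ft_force: [-2.7, 0.1, -3.7]
grip_width: 0.011
```

```bash
python3 - <<'E'
from h import *
stat()
E
```

```text
t 3.58 grasp [0.5215 0.1972 0.0773] x [ 0.004  0.001 -1.   ] psi 0.146 w 0.011 F [-2.7  0.1 -3.7] q [ 0.36  0.48 -0.12  0.97 -0.    1.79]
```

Emit:
{"fn": "arm_command", "kwargs": {"moves": [0, 0, 0.012, 0, 0, 0, 1, 0, 0, 0.012, 0, 0, 0, 1, 0, 0, 0.012, 0, 0, 0, 1, 0, 0, 0.012, 0, 0, 0, 1, 0, 0, 0.012, 0, 0, 0, 1, 0, 0, 0.005, 0, 0, 0, 1, 0, 0, 0.004, 0, 0, 0, 1, 0, 0, 0.003, 0, 0, 0, 1, 0, 0, 0.003, 0, 0, 0, 1]}}

```text
clock: 4.33
eef_pos: [0.5845, 0.2089, 0.2322]
tool_rot: [-0.056, 0.719, 0.053, 0.691]
ft_force: [-9.3, -0.7, 1.2]
grip_width: 0.0106
```

```bash
python3 - <<'E'
from h import *
stat()
E
```

```text
t 4.33 grasp [0.5784 0.2075 0.0773] x [-0.039 -0.008 -0.999] psi 0.154 w 0.0106 F [-9.3 -0.7  1.2] q [0.34 0.61 0.11 1.11 0.01 1.76]
```

Emit:
{"fn": "arm_command", "kwargs": {"moves": [0, 0, 0.004, 0, 0, 0, 1, 0, 0, 0.004, 0, 0, 0, 1, 0, 0, 0, 0, 0, 0, 1]}}

```text
clock: 4.58
eef_pos: [0.5867, 0.2096, 0.2324]
tool_rot: [-0.058, 0.724, 0.052, 0.685]
ft_force: [3.1, 0.1, -9.1]
grip_width: 0.0106
```

```bash
python3 - <<'E'
from h import *
stat()
s=snap("side","s3");t=snap("top","t3")
crop(s,190,140,320,250,6,"s3c",1.6)
crop(t,170,165,260,270,5,"t3c",1.6)
E
```

```text
t 4.58 grasp [0.5783 0.2076 0.0777] x [-0.055 -0.013 -0.998] psi 0.156 w 0.0106 F [ 3.1  0.1 -9.1] q [0.34 0.62 0.13 1.13 0.01 1.76]
```

View pics/s3c.png

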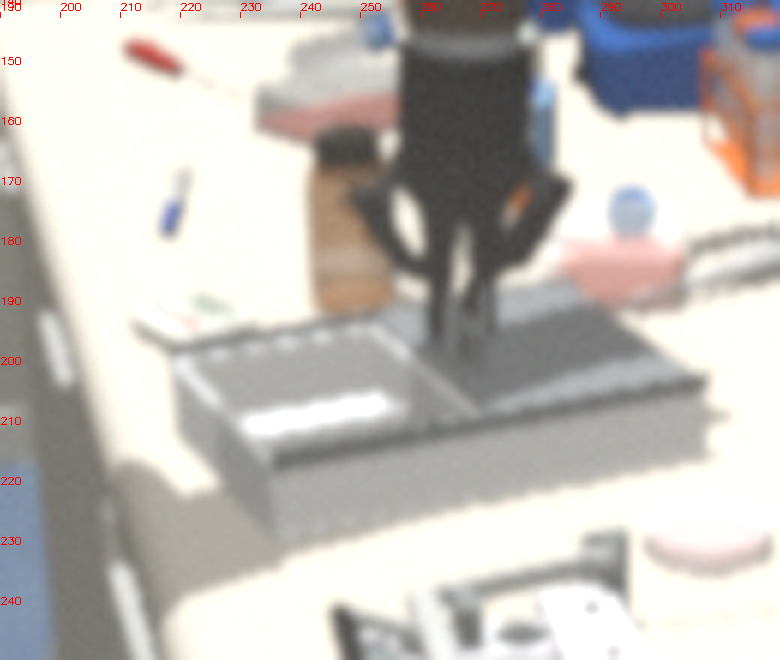

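View pics/t3c.png

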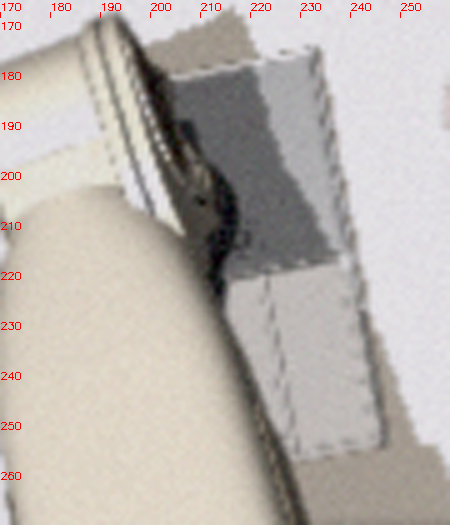

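The cover is at its rear stop: its front edge in the top view is at about row 217, and the bays are showing. I'll release, rise, and check the travel.

Emit:
{"fn": "arm_command", "kwargs": {"moves": [0, 0, 0, 0, 0, 0, 0.1, 0, 0, 0, 0, 0, 0, 0.1, 0, 0, 0, 0, 0, 0, 0.1, -0.02, 0, 0, 0, 0, 0, 0.1, -0.03, 0, 0, 0, 0, 0, 0.1, -0.035, 0, 0, 0, 0, 0, 0.3, -0.035, 0, 0, 0, 0, 0, 0.3]}}

```text
clock: 5.27
eef_pos: [0.5926, 0.2097, 0.3495]
tool_rot: [-0.057, 0.728, 0.048, 0.681]
ft_force: [1.5, -0.1, -0.9]
grip_width: 0.0299
```

```bash
python3 - <<'E'
from h import *
stat()
print(w(CL,[-.076,0,.046]))
plan(w(CL,[-.076,0,.12]),-.063)
E
```

```text
t 5.27 grasp [0.5824 0.207  0.1948] x [-0.066 -0.017 -0.998] psi 0.149 w 0.0299 F [ 1.5 -0.1 -0.9] q [0.34 0.56 0.33 1.41 0.01 1.76]
[ 0.45315077 -0.12271517  0.046     ]
n 11 row [ 0.0074 -0.0295 -0.014 ] [ 0.0193 -0.006   0.0013] |s| 0.0335 total [ 0.0892 -0.3073 -0.1819] [ 0.213 -0.066  0.014]
```

Emit:
{"fn": "arm_command", "kwargs": {"moves": [0.004, -0.03, -0.014, 0.019, -0.006, 0.001, 0.3, 0.004, -0.03, -0.014, 0.019, -0.006, 0.001, 0.3, 0.004, -0.03, -0.014, 0.019, -0.006, 0.001, 0.3, 0.004, -0.03, -0.014, 0.019, -0.006, 0.001, 0.3, 0.004, -0.03, -0.014, 0.019, -0.006, 0.001, 0.3, 0.004, -0.03, -0.014, 0.019, -0.006, 0.001, 0.3, 0.004, -0.03, -0.014, 0.019, -0.006, 0.001, 0.3, 0.004, -0.03, -0.014, 0.019, -0.006, 0.001, 0.3, 0.004, -0.03, -0.014, 0.019, -0.006, 0.001, 0.3, 0.004, -0.03, -0.014, 0.019, -0.006, 0.001, 0.3, 0.004, -0.03, -0.014, 0.019, -0.006, 0.001, 0.3, 0, 0, 0, 0, 0, 0, 0.3]}}

```text
clock: 6.27
eef_pos: [0.4582, -0.1385, 0.3278]
tool_rot: [0.027, 0.686, -0.024, 0.727]
ft_force: [-1.1, 0.5, -0.5]
grip_width: 0.0302
```

```bash
python3 - <<'E'
from h import *
stat()
plan(w(CL,[-.076,0,.1]),-.063)
t=snap("top","t4")
crop(t,170,165,260,270,6,"t4c",1.6)
E
```

```text
t 6.27 grasp [ 0.4673 -0.138   0.173 ] x [ 0.058  0.003 -0.998] psi -0.073 w 0.0302 F [-1.1  0.5 -0.5] q [-0.3   0.22 -0.22  1.07  0.02  1.35]
n 3 row [ 0.0242  0.005  -0.003 ] [-0.0032  0.0193 -0.0022] |s| 0.0249 total [ 0.0724  0.0148 -0.0104] [-0.01   0.058 -0.007]
```

View pics/t4c.png

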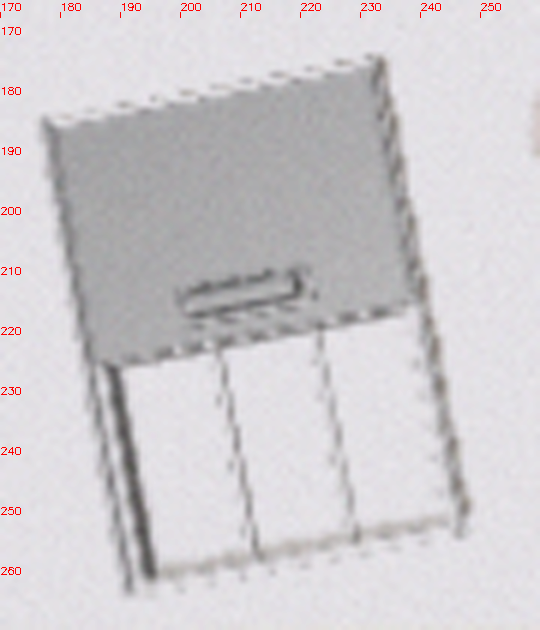

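The cover is fully open, flush with the box rear at about rows 175–185. Both dividers show, running (206,223)–(211.5,257.5) and (222.5,220)–(228.5,255). I'll refine the box frame from these.

```bash
python3 - <<'E'
from h import *
np.set_printoptions(precision=4,suppress=True)
iv=lambda P:Ro.from_euler("z",-BX["yaw"]).apply(P-BX["o"])
print("div L",iv(plane("top",[(206,223),(211.5,257.5)],.016)))
print("div R",iv(plane("top",[(222.5,220),(228.5,255)],.016)))
print("front inner wall bottom? z.046",iv(plane("top",[(195,261),(244,252.5)],.046)))
print("front inner wall bottom? z.004",iv(plane("top",[(195,261),(244,252.5)],.004)))
print("left inner wall top",iv(plane("top",[(187,226),(192.5,263)],.046)))
print("right wall top",iv(plane("top",[(240,217),(246.5,252)],.046)))
print("cover front",iv(plane("top",[(186.5,226),(240,216.5)],.053)))
print("cover rear",iv(plane("top",[(177.5,185),(233,175)],.053)))
pts=[w(BX,[x,y,.016]) for y in(.0275,-.0275) for x in(.058,-.058)]
print(proj("top",pts))
print(proj("top",[w(BX,[-.064,.087,.046]),w(BX,[-.064,-.087,.046]),w(BX,[.192,.087,.046]),w(BX,[.192,-.087,.046])]))
E
```

```text
div L [[ 0.054   0.026   0.016 ]
 [-0.0584  0.0274  0.016 ]]
div R [[ 0.0541 -0.0283  0.016 ]
 [-0.0601 -0.028   0.016 ]]
front inner wall bottom? z.046 [[-0.06    0.0762  0.046 ]
 [-0.0607 -0.0809  0.046 ]]
front inner wall bottom? z.004 [[-0.0603  0.0842  0.004 ]
 [-0.0611 -0.0775  0.004 ]]
left inner wall top [[ 0.0532  0.0826  0.046 ]
 [-0.0648  0.0851  0.046 ]]
right wall top [[ 0.0514 -0.0879  0.046 ]
 [-0.0606 -0.0889  0.046 ]]
cover front [[ 0.053   0.0828  0.053 ]
 [ 0.0525 -0.0887  0.053 ]]
cover rear [[ 0.1864  0.09    0.053 ]
 [ 0.1858 -0.0894  0.053 ]]
[[205.3284 221.8689]
 [211.4322 257.3761]
 [222.0438 218.8487]
 [228.2262 254.3818]]
[[191.8645 262.8446]
 [246.0892 253.1872]
 [178.6348 183.4023]
 [232.1624 173.5761]]
```

Emit:
{"fn": "arm_command", "kwargs": {"moves": [0.015, 0.006, -0.003, -0.003, 0.02, -0.002, 0.3, 0.015, 0.006, -0.003, -0.003, 0.02, -0.002, 0.3, 0.012, 0.005, -0.004, -0.003, 0.02, -0.002, 0.3, 0, 0, 0, 0, 0, 0, 0.3]}}

```text
clock: 6.65
eef_pos: [0.4535, -0.1166, 0.2843]
tool_rot: [0.022, 0.707, -0.021, 0.707]
ft_force: [-0.5, 0.3, 0.5]
grip_width: 0.03
```

```bash
python3 - <<'E'
from h import *
stat()
plan(w(CL,[-.076,0,.046]),-.063)
s=snap("side","s5");t=snap("top","t5")
crop(s,200,200,320,290,6,"s5c",1.6)
E
```

```text
t 6.65 grasp [ 0.4535 -0.1164  0.1293] x [-0.     0.002 -1.   ] psi -0.061 w 0.03 F [-0.5  0.3  0.5] q [-0.25  0.27 -0.29  1.01  0.    1.38]
n 3 row [ 0.0278 -0.0021 -0.    ] [ 0.0008 -0.0001 -0.0005] |s| 0.0279 total [ 0.0833 -0.0063 -0.    ] [ 0.002 -0.    -0.002]
```

View pics/s5c.png

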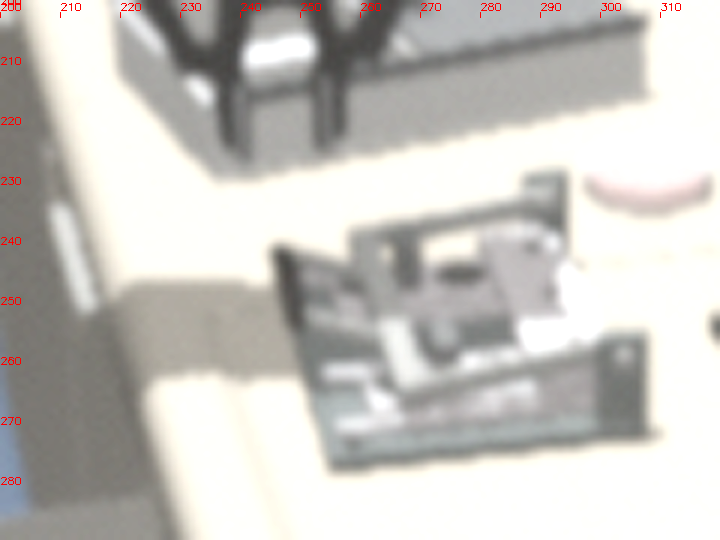

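Cover travel looks a bit short of 0.124, and this needs to be fully open, so I'll measure it more carefully before leaving it.

```bash
python3 - <<'E'
from h import *
a=cv2.imread("pics/top0.png");b=cv2.imread("pics/t4.png")
crop(b,190,165,245,230,12,"z_b",1.5)
crop(a,190,205,245,265,12,"z_a",1.5)
E
```

```text
(no output)
```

View pics/z_b.png

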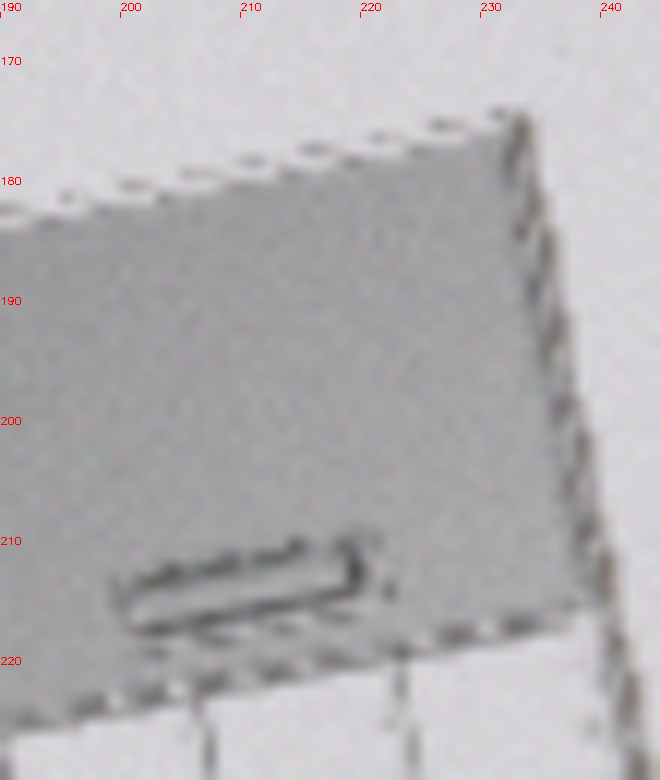

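View pics/z_a.png

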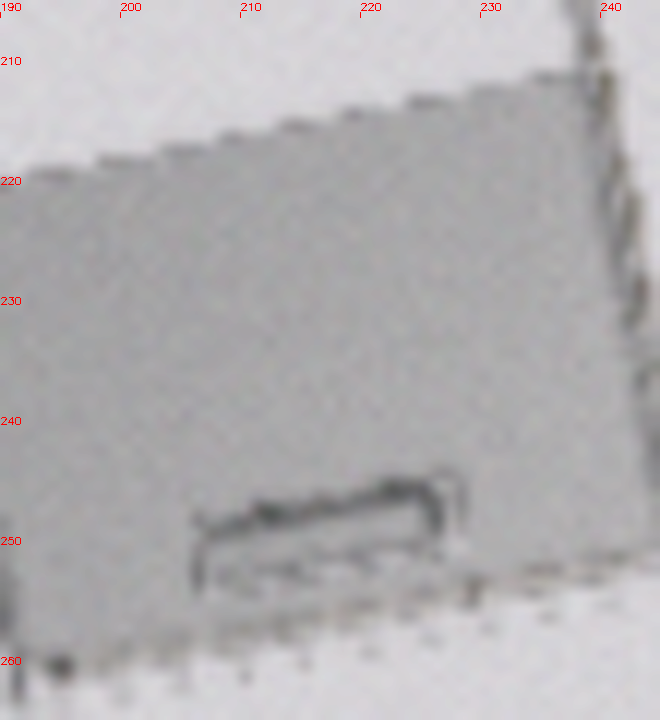

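Rib and rear-edge shifts both give about 0.112 m. Either the cover started slightly open or it isn't at the stop, so I'll go back and push with shut fingers low on the rib to settle it.

```bash
python3 - <<'E'
from h import *
np.set_printoptions(precision=4,suppress=True)
r=plane("top",[(210.5,214)],.079);print("rib",r)
d=np.array([.9864,.1642,0])
g=r[0]-d*.035; g[2]=.13; print(g)
plan(g,.165)
E
```

```text
rib [[0.5773 0.2096 0.079 ]]
[0.5428 0.2039 0.13  ]
n 10 row [0.0002 0.0318 0.0101] [-0.0226  0.0005 -0.    ] |s| 0.0334 total [0.0018 0.326  0.0683] [-0.226  0.005 -0.   ]
```

Emit:
{"fn": "arm_command", "kwargs": {"moves": [-0.004, 0.032, 0.01, -0.023, 0, 0, 1, -0.002, 0.032, 0.01, -0.023, 0, 0, 1, 0, 0.032, 0.01, -0.023, 0, 0, 1, 0, 0.032, 0.01, -0.023, 0, 0, 1, 0, 0.032, 0.01, -0.023, 0, 0, 1, 0, 0.032, 0.01, -0.023, 0, 0, 1, 0, 0.032, 0.01, -0.023, 0, 0, 1, 0, 0.032, 0.01, -0.023, 0, 0, 1, 0, 0.032, 0.01, -0.023, 0, 0, 1, 0, 0.032, 0.01, -0.023, 0, 0, 1, 0, 0, 0, 0, 0, 0, 1]}}

```text
clock: 7.67
eef_pos: [0.5472, 0.2283, 0.2958]
tool_rot: [-0.065, 0.698, 0.066, 0.71]
ft_force: [0.4, -1.0, -0.3]
grip_width: 0.0001
```

```bash
python3 - <<'E'
from h import *
stat()
plan([.5428,.2039,.08],.165)
E
```

```text
t 7.67 grasp [0.55   0.2286 0.1409] x [ 0.018  0.002 -1.   ] psi 0.186 w 0.0001 F [ 0.4 -1.  -0.3] q [ 0.4   0.48  0.06  1.14 -0.01  1.78]
n 2 row [ 0.0304 -0.0116 -0.0048] [0.0104 0.0091 0.0006] |s| 0.0329 total [ 0.0607 -0.0231 -0.0099] [0.021 0.018 0.001]
```

Emit:
{"fn": "arm_command", "kwargs": {"moves": [0.005, -0.008, -0.004, 0.007, 0.006, 0, 1, 0.015, -0.008, -0.004, 0.007, 0.006, 0, 1, 0.015, -0.004, -0.002, 0.003, 0.004, 0, 1, 0.013, 0, 0, 0, 0, 0, 1, 0.005, 0, 0, 0, 0, 0, 1, 0, 0, 0, 0, 0, 0, 1]}}

```text
clock: 8.17
eef_pos: [0.5402, 0.207, 0.2409]
tool_rot: [-0.062, 0.703, 0.06, 0.706]
ft_force: [-0.2, -0.7, 0.3]
grip_width: 0.0002
```

```bash
python3 - <<'E'
from h import *
stat()
plan([.5428,.2039,.08],.165)
E
```

```text
t 8.17 grasp [0.5408 0.2067 0.0859] x [ 0.004 -0.002 -1.   ] psi 0.173 w 0.0002 F [-0.2 -0.7  0.3] q [ 0.37  0.51 -0.04  1.01 -0.    1.76]
n 1 row [ 0.0059 -0.0035  0.002 ] [0.0079 0.0032 0.0027] |s| 0.0072 total [ 0.0059 -0.0035  0.002 ] [0.008 0.003 0.003]
```

Emit:
{"fn": "arm_command", "kwargs": {"moves": [0.007, -0.002, 0.006, 0.006, 0, 0, 1, 0, 0, 0.006, 0, 0, 0, 1, 0, 0, 0.006, 0, 0, 0, 1, 0, 0, 0.005, 0, 0, 0, 1, 0, 0, 0.005, 0, 0, 0, 1, 0, 0, 0.005, 0, 0, 0, 1]}}

```text
clock: 8.67
eef_pos: [0.564, 0.2068, 0.2343]
tool_rot: [-0.06, 0.717, 0.057, 0.693]
ft_force: [-15.1, -2.2, 9.9]
grip_width: -0.0005
```

```bash
python3 - <<'E'
from h import *
stat()
E
```

```text
t 8.67 grasp [0.5587 0.2058 0.0794] x [-0.034 -0.007 -0.999] psi 0.166 w -0.0005 F [-15.1  -2.2   9.9] q [0.35 0.57 0.04 1.08 0.01 1.76]
```

Emit:
{"fn": "arm_command", "kwargs": {"moves": [0, 0, 0.005, 0, 0, 0, 1, 0, 0, 0.005, 0, 0, 0, 1, 0, 0, 0.005, 0, 0, 0, 1]}}

```text
clock: 8.92
eef_pos: [0.5693, 0.2076, 0.2345]
tool_rot: [-0.062, 0.728, 0.057, 0.68]
ft_force: [-13.4, -2.7, 10.2]
grip_width: -0.0002
```

```bash
python3 - <<'E'
from h import *
stat()
E
```

```text
t 8.92 grasp [0.5589 0.2058 0.0799] x [-0.067 -0.012 -0.998] psi 0.168 w -0.0002 F [-13.4  -2.7  10.2] q [0.35 0.59 0.08 1.13 0.01 1.75]
```

At 15 N nothing moves, so the cover is at its stop and had simply started slightly open. When shutting it I'll push to the stop too. Now to the bar.

Emit:
{"fn": "arm_command", "kwargs": {"moves": [0, 0, -0.01, 0, 0, 0, 1, -0.02, 0, -0.01, 0, -0.02, 0, 1, -0.03, 0, 0, 0, -0.02, 0, 1, -0.03, 0, 0, 0, -0.02, 0, 0.3, 0, 0, 0, 0, 0, 0, 0.3]}}

```text
clock: 9.33
eef_pos: [0.5545, 0.2051, 0.3188]
tool_rot: [-0.06, 0.708, 0.058, 0.701]
ft_force: [1.2, 0.2, 1.3]
grip_width: 0.0233
```

```bash
python3 - <<'E'
from h import *
stat()
plan(w(CL,[-.076,0,.13]),-.063,n=14)
E
```

```text
t 9.33 grasp [0.553  0.2046 0.1638] x [-0.01  -0.003 -1.   ] psi 0.168 w 0.0233 F [1.2 0.2 1.3] q [0.35 0.47 0.11 1.22 0.   1.76]
n 14 row [ 0.0025 -0.023  -0.0087] [ 0.0165 -0.0007  0.0002] |s| 0.0247 total [ 0.0359 -0.3062 -0.1543] [ 0.231 -0.01   0.003]
```

Emit:
{"fn": "arm_command", "kwargs": {"moves": [0, -0.023, -0.009, 0.0165, -0.001, 0, 0.3, 0.002, -0.023, -0.009, 0.0165, -0.001, 0, 0.3, 0.003, -0.023, -0.009, 0.0165, -0.001, 0, 0.3, 0.003, -0.023, -0.009, 0.0165, -0.001, 0, 0.3, 0.003, -0.023, -0.009, 0.0165, -0.001, 0, 0.3, 0.003, -0.023, -0.009, 0.0165, -0.001, 0, 0.3, 0.003, -0.023, -0.009, 0.0165, -0.001, 0, 0.3, 0.003, -0.023, -0.009, 0.0165, -0.001, 0, 0.3, 0.003, -0.023, -0.009, 0.0165, -0.001, 0, 0.3, 0.003, -0.023, -0.009, 0.0165, -0.001, 0, 0.3, 0.003, -0.023, -0.009, 0.0165, -0.001, 0, 0.3, 0.003, -0.023, -0.009, 0.0165, -0.001, 0, 0.3, 0.003, -0.015, -0.006, 0.0165, -0.001, 0, 0.3, 0, -0.005, -0.002, 0, 0, 0, 0.3, 0, 0, 0, 0, 0, 0, 0.3]}}

```text
clock: 10.58
eef_pos: [0.4699, -0.1104, 0.2942]
tool_rot: [0.02, 0.691, -0.019, 0.722]
ft_force: [0.2, 0.8, -0.7]
grip_width: 0.0301
```

```bash
python3 - <<'E'
from h import *
stat()
plan(w(CL,[-.076,0,.1]),-.063)
E
```

```text
t 10.58 grasp [ 0.4766 -0.1102  0.1394] x [ 0.043  0.001 -0.999] psi -0.055 w 0.0301 F [ 0.2  0.8 -0.7] q [-0.23  0.27 -0.26  1.    0.01  1.39]
n 2 row [ 0.0193 -0.0067 -0.0086] [ 0.0039  0.0216 -0.0019] |s| 0.0222 total [ 0.0384 -0.0134 -0.0177] [ 0.008  0.043 -0.004]
```

Emit:
{"fn": "arm_command", "kwargs": {"moves": [0.012, -0.006, -0.008, 0.004, 0.021, -0.002, 0.3, 0.01, -0.006, -0.008, 0.004, 0.021, -0.002, 0.3, 0.008, -0.001, -0.002, 0, 0, 0, 0.3, 0, 0, 0, 0, 0, 0, 0.3]}}

```text
clock: 10.92
eef_pos: [0.4525, -0.122, 0.262]
tool_rot: [0.021, 0.707, -0.021, 0.707]
ft_force: [-0.3, 0.3, -0.2]
grip_width: 0.0299
```

```bash
python3 - <<'E'
from h import *
stat()
plan(w(CL,[-.076,0,.046]),-.063)
t=snap("top","t6");s=snap("side","s6")
crop(s,200,200,320,290,6,"s6c",1.6)
print(proj("side",[w(CL,[-.076,y,.046]) for y in(-.031,0,.031)]),proj("side",[w(CL,[-.076,0,.105])]))
E
```

```text
t 10.92 grasp [ 0.4525 -0.122   0.107 ] x [ 0. -0. -1.] psi -0.061 w 0.0299 F [-0.3  0.3 -0.2] q [-0.26  0.3  -0.32  0.96 -0.    1.37]
n 2 row [ 0.0305 -0.0004  0.0004] [0.0012 0.0002 0.0001] |s| 0.0305 total [ 0.061  -0.0007  0.0007] [0.002 0.    0.   ]
[[250.07366465 253.11262786]
 [248.63728207 248.05125878]
 [247.25899472 243.19235404]] [[247.59488763 228.40362027]]
```

View pics/s6c.png

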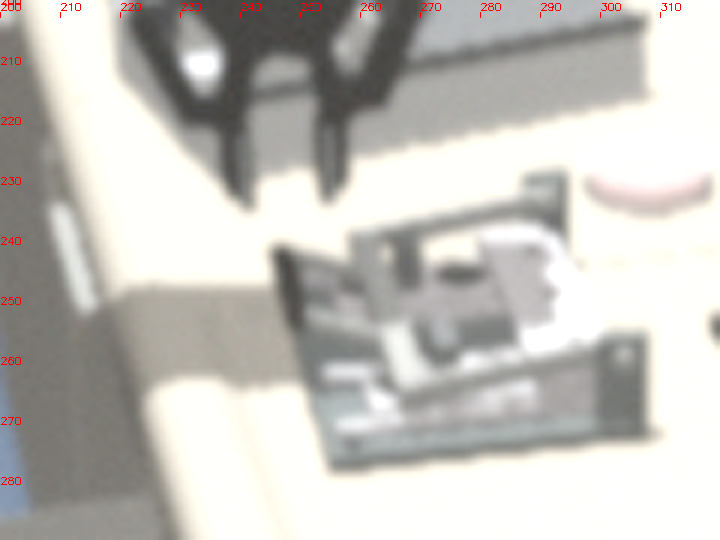

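The rod appears at (246,242)–(250,254), which agrees with the prediction. Descending over it.

Emit:
{"fn": "arm_command", "kwargs": {"moves": [0.016, 0, 0, 0, 0, 0, 0.3, 0.016, 0, 0, 0, 0, 0, 0.3, 0.014, 0, 0, 0, 0, 0, 0.3, 0.01, 0, 0, 0, 0, 0, 0.3, 0.004, 0, 0, 0, 0, 0, 0.3, 0, 0, 0, 0, 0, 0, 0.3]}}

```text
clock: 11.52
eef_pos: [0.4573, -0.1198, 0.2034]
tool_rot: [0.019, 0.703, -0.02, 0.711]
ft_force: [-0.2, 0.3, 0.2]
grip_width: 0.03
```

```bash
python3 - <<'E'
from h import *
stat()
plan(w(CL,[-.076,0,.046]),-.063)
s=snap("side","s7")
crop(s,200,200,320,290,6,"s7c",1.6)
E
```

```text
t 11.52 grasp [ 0.459  -0.1201  0.0484] x [ 0.011 -0.002 -1.   ] psi -0.054 w 0.03 F [-0.2  0.3  0.2] q [-0.26  0.38 -0.39  0.8   0.    1.37]
n 1 row [ 0.0023 -0.0031 -0.004 ] [0.0085 0.011  0.0011] |s| 0.0056 total [ 0.0023 -0.0031 -0.004 ] [0.009 0.011 0.001]
```

View pics/s7c.png

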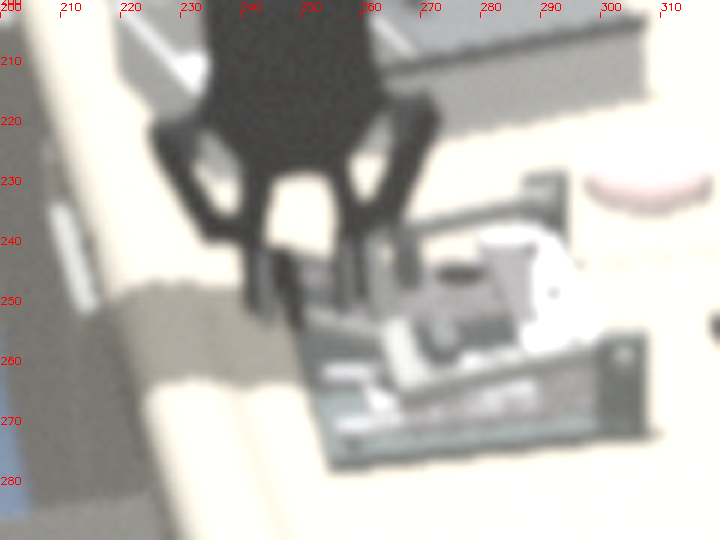

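The rod at (248,248) is between the two fingers. Closing.

Emit:
{"fn": "arm_command", "kwargs": {"moves": [0.003, -0.002, -0.004, 0, 0.01, 0, 1, 0, 0, 0, 0, 0, 0, 1, 0, 0, 0, 0, 0, 0, 1, 0, 0, 0, 0, 0, 0, 1, 0, 0, 0, 0, 0, 0, 1]}}

```text
clock: 11.98
eef_pos: [0.4519, -0.1216, 0.2014]
tool_rot: [0.019, 0.708, -0.02, 0.706]
ft_force: [1.4, 0.4, -4.1]
grip_width: 0.01
```

```bash
python3 - <<'E'
from h import *
stat()
p,R,o=pose(); g=p+R@[.155,0,0]
# arc plan from measured rod position
h=g+np.array([.136,-.136*.063,-.004]); print("hinge",h)
h=w(CL,[.06,0,.042]);print("hinge by frame",h)
a0=np.arctan2(.004,.136);r=np.hypot(.004,.136)
th=np.linspace(0,2.0,21)
x=-r*np.cos(th+a0);z=r*np.sin(th+a0)
print(np.round(np.c_[-np.diff(z),np.diff(x)],4).tolist())
E
```

```text
t 11.98 grasp [ 0.4515 -0.1218  0.0464] x [-0.003 -0.002 -1.   ] psi -0.055 w 0.01 F [ 1.4  0.4 -4.1] q [-0.26  0.38 -0.39  0.8  -0.    1.36]
hinge [ 0.58751229 -0.13041479  0.04240997]
hinge by frame [ 0.58888097 -0.1312775   0.042     ]
[[-0.0136, 0.0011], [-0.0134, 0.0024], [-0.0131, 0.0038], [-0.0126, 0.005], [-0.0121, 0.0063], [-0.0114, 0.0074], [-0.0106, 0.0085], [-0.0097, 0.0096], [-0.0087, 0.0105], [-0.0076, 0.0113], [-0.0064, 0.012], [-0.0052, 0.0126], [-0.0039, 0.013], [-0.0026, 0.0134], [-0.0012, 0.0135], [0.0001, 0.0136], [0.0015, 0.0135], [0.0028, 0.0133], [0.0041, 0.013], [0.0054, 0.0125]]
```

Emit:
{"fn": "arm_command", "kwargs": {"moves": [-0.0136, 0, 0.001, 0, 0, 0, 1, -0.0134, 0, 0.0024, 0, 0, 0, 1, -0.0131, 0, 0.0038, 0, 0, 0, 1, -0.0126, 0, 0.005, 0, 0, 0, 1, -0.0121, 0, 0.0063, 0, 0, 0, 1]}}

```text
clock: 12.4
eef_pos: [0.4702, -0.1229, 0.2649]
tool_rot: [0.019, 0.709, -0.021, 0.704]
ft_force: [3.5, -0.6, -10.2]
grip_width: 0.0099
```

```bash
cat >> h.py <<'E'
def barang():
    p,R,_=pose(); g=p+R@[.155,0,0]; h=w(CL,[.06,0,.042]); d=Ro.from_euler("z",-CL["yaw"]).apply(g-h)
    print("bar",round(np.arctan2(d[2],-d[0])-.029,3),"r",round(np.hypot(d[0],d[2]),4),"y",round(d[1],4))
E
python3 - <<'E'
from h import *
stat();barang()
E
```

```text
t 12.4 grasp [ 0.4691 -0.1231  0.1099] x [-0.007 -0.001 -1.   ] psi -0.057 w 0.0099 F [  3.5  -0.6 -10.2] q [-0.25  0.33 -0.27  0.99 -0.    1.37]
bar 0.486 r 0.138 y 0.0006
```

Tracking the arc well (0.49 rad, radius 0.138). Continuing.

Emit:
{"fn": "arm_command", "kwargs": {"moves": [-0.0116, 0, 0.0072, 0, 0, 0, 1, -0.0108, 0, 0.0083, 0, 0, 0, 1, -0.0099, 0, 0.0094, 0, 0, 0, 1, -0.0089, 0, 0.0103, 0, 0, 0, 1, -0.0078, 0, 0.0112, 0, 0, 0, 1]}}

```text
clock: 12.82
eef_pos: [0.5138, -0.1257, 0.312]
tool_rot: [0.02, 0.715, -0.022, 0.698]
ft_force: [-3.5, -0.9, -4.7]
grip_width: 0.0097
```

```bash
python3 - <<'E'
from h import *
stat();barang()
E
```

```text
t 12.82 grasp [ 0.5101 -0.1259  0.157 ] x [-0.024 -0.002 -1.   ] psi -0.059 w 0.0097 F [-3.5 -0.9 -4.7] q [-0.24  0.36 -0.07  1.16 -0.01  1.39]
bar 0.94 r 0.1395 y 0.0004
```

Emit:
{"fn": "arm_command", "kwargs": {"moves": [-0.0074, 0, 0.0115, 0, -0.005, 0, 1, -0.0062, 0, 0.0121, 0, -0.005, 0, 1, -0.005, 0, 0.0128, 0, -0.005, 0, 1, -0.0037, 0, 0.0132, 0, -0.005, 0, 1, -0.0022, 0, 0.0135, 0, -0.005, 0, 1]}}

```text
clock: 13.23
eef_pos: [0.5687, -0.1293, 0.3362]
tool_rot: [0.02, 0.718, -0.023, 0.695]
ft_force: [-6.3, 1.0, 3.1]
grip_width: 0.01
```

```bash
python3 - <<'E'
from h import *
stat();barang()
E
```

```text
t 13.23 grasp [ 0.5638 -0.1296  0.1812] x [-0.032 -0.002 -0.999] psi -0.061 w 0.01 F [-6.3  1.   3.1] q [-0.22  0.45  0.13  1.28 -0.01  1.41]
bar 1.363 r 0.1415 y 0.0001
```

Emit:
{"fn": "arm_command", "kwargs": {"moves": [0, 0, 0.0134, 0, -0.006, 0, 1, 0.001, 0, 0.0135, 0, -0.006, 0, 1, 0.002, 0, 0.0136, 0, -0.006, 0, 1, 0.003, 0, 0.0135, 0, -0.006, 0, 1, 0.004, 0, 0.0133, 0, -0.006, 0, 1]}}

```text
clock: 13.65
eef_pos: [0.6323, -0.1335, 0.333]
tool_rot: [0.02, 0.71, -0.024, 0.703]
ft_force: [-5.9, 0.4, -1.7]
grip_width: 0.0097
```

```bash
python3 - <<'E'
from h import *
stat();barang()
E
```

```text
t 13.65 grasp [ 0.6307 -0.1343  0.178 ] x [-0.01  -0.005 -1.   ] psi -0.062 w 0.0097 F [-5.9  0.4 -1.7] q [-0.21  0.57  0.32  1.33 -0.01  1.43]
bar 1.841 r 0.1423 y -0.0003
```

Emit:
{"fn": "arm_command", "kwargs": {"moves": [0.004, 0, 0.0125, 0, 0, 0, 1, 0.005, 0, 0.01, 0, 0, 0, 1, 0.004, 0, 0.007, 0, 0, 0, 1, 0.003, 0, 0.006, 0, 0, 0, 1]}}

```text
clock: 13.98
eef_pos: [0.6551, -0.1348, 0.3263]
tool_rot: [0.02, 0.723, -0.024, 0.69]
ft_force: [-17.4, 2.2, 13.5]
grip_width: 0.0093
```

```bash
python3 - <<'E'
from h import *
stat();barang()
E
```

```text
t 13.98 grasp [ 0.6478 -0.1354  0.1715] x [-0.047 -0.004 -0.999] psi -0.063 w 0.0093 F [-17.4   2.2  13.5] q [-0.2   0.64  0.42  1.4  -0.01  1.43]
bar 1.97 r 0.1423 y -0.0004
```

Emit:
{"fn": "arm_command", "kwargs": {"moves": [0.002, 0, 0.005, 0, 0, 0, 1, 0.002, 0, 0.005, 0, 0, 0, 1]}}

```text
clock: 14.15
eef_pos: [0.658, -0.135, 0.3262]
tool_rot: [0.021, 0.729, -0.024, 0.683]
ft_force: [-13.9, 2.4, 12.1]
grip_width: 0.0096
```

```bash
python3 - <<'E'
from h import *
stat();barang()
t=snap("top","t8");s=snap("side","s8")
crop(s,200,180,340,290,5,"s8c",1.6)
E
```

```text
t 14.15 grasp [ 0.6479 -0.1354  0.1715] x [-0.065 -0.002 -0.998] psi -0.064 w 0.0096 F [-13.9   2.4  12.1] q [-0.2   0.66  0.45  1.42 -0.02  1.44]
bar 1.97 r 0.1424 y -0.0004
```

View pics/s8c.png

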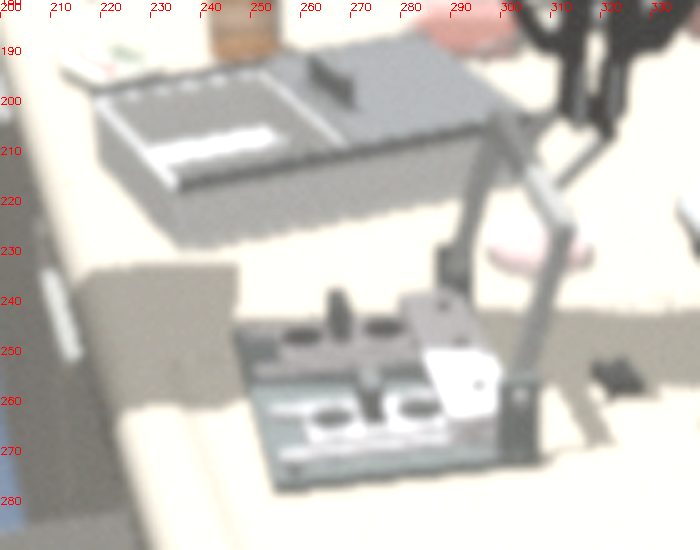

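The bar is at its rear stop: 17 N gives no more motion, at about 1.97–2.0 rad. In the side view the lugs stand free at (267,245) and (274,258), with carriers in the left and right lanes and the middle one empty. Releasing.

Emit:
{"fn": "arm_command", "kwargs": {"moves": [0, 0, 0, 0, 0, 0, 0.3, 0, 0, 0, 0, 0, 0, 0.3, 0, 0, 0, 0, 0, 0, 0.3, -0.015, 0, 0, 0, 0, 0, 0.3, -0.02, 0, 0, 0, 0, 0, 0.3, -0.02, 0, 0, 0, 0, 0, 0.3, -0.01, 0, -0.01, 0, -0.03, 0, 0.2, 0, 0, -0.02, 0, -0.03, 0, 0.2, 0, 0, -0.03, 0, 0, 0, 0.2, 0, 0, -0.035, 0, 0, 0, 0.2, 0, 0, -0.035, 0, 0, 0, 0.2, 0, 0, -0.03, 0, 0, 0, 0.2, 0, 0, -0.01, 0, 0, 0, 0.2, 0, 0, 0, 0, 0, 0, 0.2]}}

```text
clock: 15.42
eef_pos: [0.4895, -0.124, 0.3939]
tool_rot: [0.018, 0.703, -0.025, 0.71]
ft_force: [0.1, -0.5, -1.1]
grip_width: 0.0341
```

```bash
python3 - <<'E'
from h import *
stat()
t=snap("top","t9");s=snap("side","s9")
crop(t,280,180,360,265,8,"t9c",1.6)
crop(s,200,180,340,290,5,"s9c",1.6)
E
```

```text
t 15.42 grasp [ 0.4909 -0.1254  0.2389] x [ 0.009 -0.009 -1.   ] psi -0.06 w 0.0341 F [ 0.1 -0.5 -1.1] q [-0.25  0.25 -0.01  1.3  -0.01  1.39]
```

View pics/t9c.png

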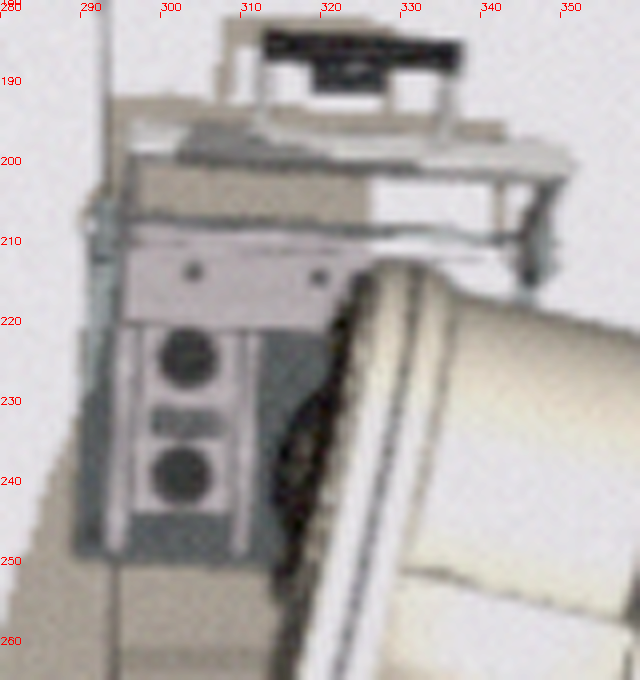

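View pics/s9c.png

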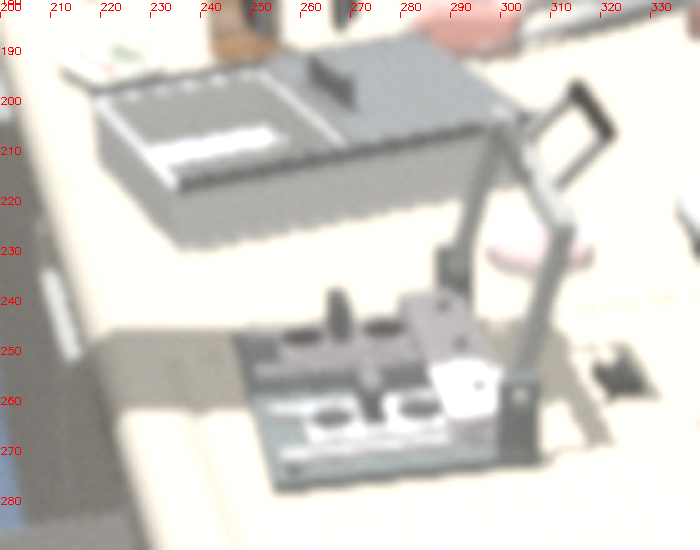

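The bar leans back with its rod at about (325,185) in the top view. The left carrier's lug is at (302.5,232.5), between holes at (302,225) and (302,239.5).

```bash
python3 - <<'E'
from h import *
np.set_printoptions(precision=4,suppress=True)
print(plane("top",[(302.5,232.3)],.04),w(CL,[-.014,.05,.044]),proj("top",[w(CL,[-.014,.05,.044])]))
print(proj("side",[w(CL,[-.014,.05,.044]),w(CL,[-.014,-.05,.044])]))
g=w(CL,[-.014,.05,.10]);plan(g,-.063)
E
```

```text
[[ 0.5179 -0.0752  0.04  ]] [ 0.5182 -0.0767  0.044 ] [[303.0326 232.1812]]
[[268.1157 238.8049]
 [274.0946 254.5949]]
n 5 row [0.0278 0.0099 0.0045] [0.0006 0.0022 0.0018] |s| 0.0298 total [0.1388 0.0502 0.0221] [0.003 0.011 0.009]
```

Emit:
{"fn": "arm_command", "kwargs": {"moves": [0.012, 0.0099, 0.005, 0, 0.002, 0.002, 0.2, 0.024, 0.0099, 0.005, 0, 0.002, 0.002, 0.2, 0.024, 0.0099, 0.005, 0, 0.002, 0.002, 0.2, 0.024, 0.0099, 0.004, 0, 0.002, 0.002, 0.2, 0.022, 0.006, 0.002, 0, 0.002, 0.002, 0.2, 0.01, 0.002, 0, 0, 0, 0, 0.2, 0, 0, 0, 0, 0, 0, 0.2]}}

```text
clock: 16.1
eef_pos: [0.5313, -0.0778, 0.2751]
tool_rot: [0.02, 0.7, -0.021, 0.714]
ft_force: [-0.2, 0.2, 0.4]
grip_width: 0.0342
```

```bash
python3 - <<'E'
from h import *
stat()
plan([.518,-.0762,.041],-.063)
E
```

```text
t 16.1 grasp [ 0.5343 -0.0781  0.1201] x [ 0.02  -0.002 -1.   ] psi -0.059 w 0.0342 F [-0.2  0.2  0.4] q [-0.15  0.39 -0.13  1.03  0.    1.48]
n 3 row [ 0.0263  0.0003 -0.0048] [0.0013 0.0066 0.0003] |s| 0.0267 total [ 0.0788  0.0009 -0.0149] [0.004 0.02  0.001]
```

Emit:
{"fn": "arm_command", "kwargs": {"moves": [0.01, 0, -0.007, 0.001, 0.008, 0, 0.2, 0.012, 0, -0.006, 0.001, 0.008, 0, 0.2, 0.01, 0, -0.002, 0.001, 0.004, 0, 0.2, 0, 0, 0, 0, 0, 0, 0.2]}}

```text
clock: 16.43
eef_pos: [0.5225, -0.077, 0.2414]
tool_rot: [0.021, 0.706, -0.022, 0.708]
ft_force: [0.5, 1.3, 0.2]
grip_width: 0.0344
```

```bash
python3 - <<'E'
from h import *
stat()
plan([.518,-.0762,.041],-.063)
E
```

```text
t 16.43 grasp [ 0.523  -0.0772  0.0864] x [ 0.003 -0.001 -1.   ] psi -0.06 w 0.0344 F [0.5 1.3 0.2] q [-0.15  0.42 -0.19  0.96 -0.    1.49]
n 2 row [ 0.0227  0.0003 -0.0023] [0.0013 0.0017 0.0006] |s| 0.0228 total [ 0.0454  0.0005 -0.0047] [0.003 0.003 0.001]
```

Emit:
{"fn": "arm_command", "kwargs": {"moves": [0.01, 0, -0.004, 0.001, 0.006, 0, 0.2, 0.012, 0, -0.003, 0.001, 0.006, 0, 0.2, 0.01, 0, 0, 0.001, 0.006, 0, 0.2, 0.005, 0, 0, 0, 0, 0, 0.2, 0, 0, 0, 0, 0, 0, 0.2]}}

```text
clock: 16.85
eef_pos: [0.5178, -0.0773, 0.2026]
tool_rot: [0.022, 0.71, -0.023, 0.703]
ft_force: [-0.5, -1.0, -0.5]
grip_width: 0.0343
```

```bash
python3 - <<'E'
from h import *
stat()
plan([.518,-.0762,.041],-.063)
E
```

```text
t 16.85 grasp [ 0.5162 -0.0775  0.0477] x [-0.011 -0.001 -1.   ] psi -0.064 w 0.0343 F [-0.5 -1.  -0.5] q [-0.15  0.47 -0.24  0.88 -0.    1.49]
n 1 row [0.0066 0.0012 0.0002] [-0.0013 -0.0106  0.0017] |s| 0.0067 total [0.0066 0.0012 0.0002] [-0.001 -0.011  0.002]
```

Emit:
{"fn": "arm_command", "kwargs": {"moves": [0.005, 0.001, 0, 0, -0.01, 0, 0.2, 0, 0, 0, 0, 0, 0, 1, 0, 0, 0, 0, 0, 0, 1, 0, 0, 0, 0, 0, 0, 1, 0, 0, 0, 0, 0, 0, 1, 0, 0, 0, 0, 0, 0, 1]}}

```text
clock: 17.35
eef_pos: [0.5182, -0.0766, 0.198]
tool_rot: [0.022, 0.707, -0.023, 0.706]
ft_force: [0.0, -0.1, -1.5]
grip_width: 0.0104
```

```bash
python3 - <<'E'
from h import *
stat()
E
```

```text
t 17.35 grasp [ 0.518  -0.0769  0.043 ] x [-0.001 -0.002 -1.   ] psi -0.065 w 0.0104 F [ 0.  -0.1 -1.5] q [-0.15  0.47 -0.25  0.85 -0.    1.49]
```

The lug is gripped. Sliding 45 mm forward, then lifting.

Emit:
{"fn": "arm_command", "kwargs": {"moves": [0, 0, -0.008, 0, 0, 0, 1, 0, 0, -0.008, 0, 0, 0, 1, 0, 0, -0.008, 0, 0, 0, 1, 0, 0, -0.008, 0, 0, 0, 1, 0, 0, -0.008, 0, 0, 0, 1, 0, 0, -0.006, 0, 0, 0, 1, 0, 0, 0, 0, 0, 0, 1]}}

```text
clock: 17.93
eef_pos: [0.4656, -0.0732, 0.1976]
tool_rot: [0.022, 0.708, -0.023, 0.705]
ft_force: [-0.4, 0.4, -2.8]
grip_width: 0.0107
```

```bash
python3 - <<'E'
from h import *
stat()
s=snap("side","s10")
crop(s,200,180,340,290,5,"s10c",1.6)
E
```

```text
t 17.93 grasp [ 0.465  -0.0734  0.0426] x [-0.004 -0.002 -1.   ] psi -0.065 w 0.0107 F [-0.4  0.4 -2.8] q [-0.16  0.39 -0.39  0.8  -0.    1.48]
```

View pics/s10c.png

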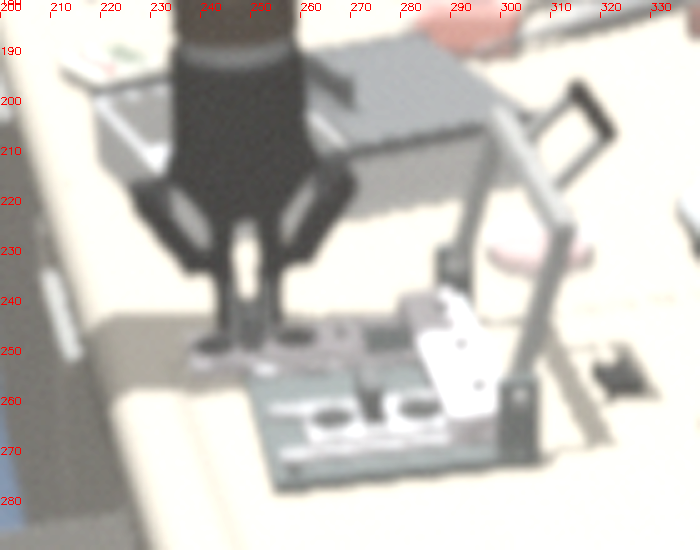

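The carrier has slid out about 53 mm, clear of the keeper. Lifting.

Emit:
{"fn": "arm_command", "kwargs": {"moves": [-0.006, 0, 0, 0, 0, 0, 1, -0.012, 0, 0, 0, 0, 0, 1, -0.015, 0, 0, 0, 0, 0, 1, -0.018, 0, 0, 0, 0, 0, 1, -0.018, 0, 0, 0, 0, 0, 1, -0.018, 0, 0, 0, 0, 0, 1, -0.01, 0, 0, 0, 0, 0, 1, 0, 0, 0, 0, 0, 0, 1]}}

```text
clock: 18.65
eef_pos: [0.4686, -0.0733, 0.3019]
tool_rot: [0.022, 0.707, -0.023, 0.707]
ft_force: [0.7, 0.4, -1.9]
grip_width: 0.0104
```

```bash
python3 - <<'E'
from h import *
stat()
g=w(BX,[-.015,.0545,.15]);print(g);plan(g,.165,n=16)
s=snap("side","s11")
crop(s,200,160,340,290,5,"s11c",1.6)
E
```

```text
t 18.65 grasp [ 0.4687 -0.0736  0.1469] x [ 0.    -0.002 -1.   ] psi -0.064 w 0.0104 F [ 0.7  0.4 -1.9] q [-0.15  0.26 -0.25  1.06 -0.    1.48]
[0.47975197 0.25079602 0.15      ]
n 16 row [-0.0002  0.0202  0.0016] [-0.0143  0.      0.0001] |s| 0.0203 total [-0.0037  0.3241 -0.0097] [-0.229  0.     0.002]
```

View pics/s11c.png

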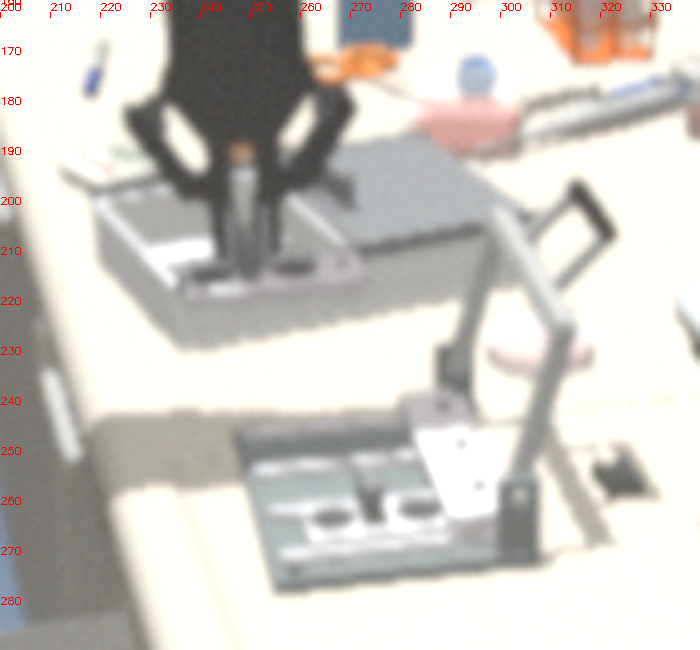

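The carrier is held level at about (250,213). Carrying it to the left bay.

Emit:
{"fn": "arm_command", "kwargs": {"moves": [0, 0.01, 0, -0.007, 0, 0, 1, 0, 0.02, 0.001, -0.0145, 0, 0, 1, 0, 0.02, 0.001, -0.0145, 0, 0, 1, 0, 0.02, 0.001, -0.0145, 0, 0, 1, 0, 0.02, 0.001, -0.0145, 0, 0, 1, 0, 0.02, 0.001, -0.0145, 0, 0, 1, 0, 0.02, 0.001, -0.0145, 0, 0, 1, 0, 0.02, 0.002, -0.0145, 0, 0, 1, 0, 0.02, 0.002, -0.0145, 0, 0, 1, 0, 0.02, 0.002, -0.0145, 0, 0, 1, 0, 0.02, 0.002, -0.0145, 0, 0, 1, 0, 0.02, 0.002, -0.0145, 0, 0, 1, 0, 0.02, 0.002, -0.0145, 0, 0, 1, 0, 0.02, 0.002, -0.0145, 0, 0, 1, 0, 0.015, 0.002, -0.0145, 0, 0, 1, 0, 0.01, 0.002, -0.01, 0, 0, 1, 0, 0, 0, 0, 0, 0, 1]}}

```text
clock: 20.12
eef_pos: [0.4731, 0.2453, 0.2811]
tool_rot: [-0.062, 0.715, 0.06, 0.693]
ft_force: [0.9, -0.1, -1.6]
grip_width: 0.0108
```

```bash
python3 - <<'E'
from h import *
stat()
plan(w(BX,[-.015,.0545,.09]),.165)
s=snap("side","s12");t=snap("top","t12")
crop(s,180,130,320,250,5,"s12c",1.6)
crop(t,165,165,265,275,5,"t12c",1.6)
E
```

```text
t 20.12 grasp [0.4683 0.2446 0.1262] x [-0.031 -0.005 -1.   ] psi 0.173 w 0.0108 F [ 0.9 -0.1 -1.6] q [ 0.48  0.4  -0.1   1.1   0.01  1.87]
n 2 row [0.018  0.0021 0.0042] [ 0.0039 -0.0155 -0.0004] |s| 0.0186 total [0.0359 0.0042 0.0086] [ 0.008 -0.031 -0.001]
```

View pics/s12c.png

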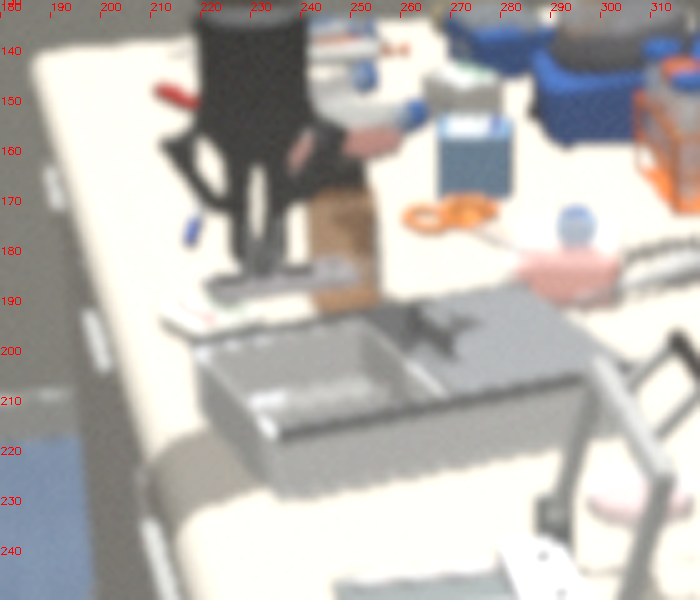

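View pics/t12c.png

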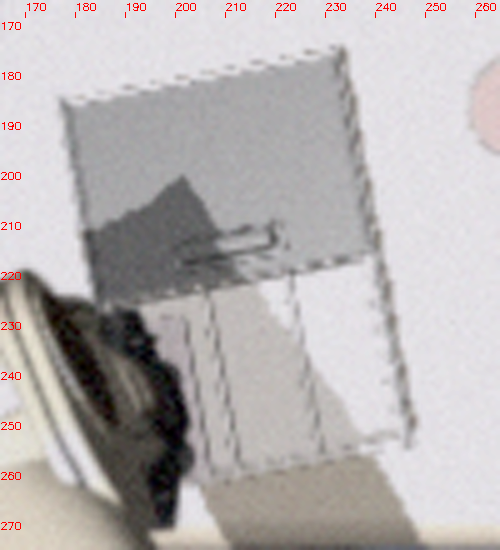

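Emit:
{"fn": "arm_command", "kwargs": {"moves": [0.006, 0.002, 0.004, 0.004, -0.012, 0, 1, 0.012, 0.002, 0.004, 0.003, -0.012, 0, 1, 0.01, 0, 0, 0, -0.005, 0, 1, 0, 0, 0, 0, 0, 0, 1]}}

```text
clock: 20.55
eef_pos: [0.4809, 0.2457, 0.2512]
tool_rot: [-0.056, 0.705, 0.055, 0.705]
ft_force: [-0.3, 0.1, -1.3]
grip_width: 0.0105
```

```bash
python3 - <<'E'
from h import *
stat()
plan(w(BX,[-.015,.0545,.06]),.165)
E
```

```text
t 20.55 grasp [0.481  0.2454 0.0962] x [ 0.001 -0.002 -1.   ] psi 0.157 w 0.0105 F [-0.3  0.1 -1.3] q [ 0.47  0.43 -0.14  1.   -0.    1.89]
n 2 row [ 0.0181  0.0026 -0.0001] [-0.004   0.0002  0.0011] |s| 0.0183 total [ 0.0361  0.0053 -0.0003] [-0.008  0.     0.002]
```

Emit:
{"fn": "arm_command", "kwargs": {"moves": [0.002, 0.005, 0, -0.006, 0, 0, 1, 0.004, 0.001, 0, -0.002, 0, 0, 1, 0, 0, 0, 0, 0, 0, 1]}}

```text
clock: 20.8
eef_pos: [0.4804, 0.25, 0.2445]
tool_rot: [-0.058, 0.705, 0.056, 0.705]
ft_force: [-1.3, -0.1, -2.4]
grip_width: 0.0102
```

```bash
python3 - <<'E'
from h import *
stat()
plan(w(BX,[-.015,.0545,.06]),.165)
s=snap("side","s13")
crop(s,180,130,320,250,5,"s13c",1.6)
E
```

```text
t 20.8 grasp [0.4804 0.2495 0.0895] x [ 0.    -0.003 -1.   ] psi 0.161 w 0.0102 F [-1.3 -0.1 -2.4] q [ 0.48  0.44 -0.14  0.98 -0.    1.89]
n 1 row [ 0.0295  0.001  -0.0005] [-0.0036 -0.0004  0.0028] |s| 0.0295 total [ 0.0295  0.001  -0.0005] [-0.004 -0.     0.003]
```

View pics/s13c.png

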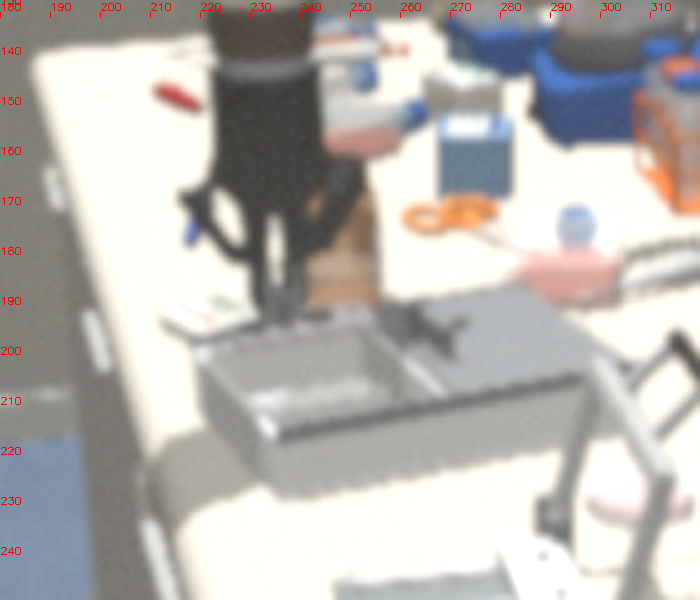

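Emit:
{"fn": "arm_command", "kwargs": {"moves": [0.008, 0.001, 0, 0, 0.001, 0, 1, 0.01, 0, -0.001, 0, 0.003, 0, 1, 0.01, 0, -0.001, 0, 0.003, 0, 1, 0, 0, 0, 0, 0, 0, 1]}}

```text
clock: 21.18
eef_pos: [0.4789, 0.2509, 0.2159]
tool_rot: [-0.058, 0.706, 0.056, 0.704]
ft_force: [-1.0, -0.0, -3.2]
grip_width: 0.0105
```

```bash
python3 - <<'E'
from h import *
stat()
plan(w(BX,[-.015,.0545,.038]),.165)
E
```

```text
t 21.18 grasp [0.4783 0.2506 0.0609] x [-0.004 -0.002 -1.   ] psi 0.161 w 0.0105 F [-1.  -0.  -3.2] q [ 0.48  0.48 -0.18  0.92 -0.    1.89]
n 1 row [ 0.0229 -0.0002  0.0009] [-0.0039 -0.0038  0.0015] |s| 0.0229 total [ 0.0229 -0.0002  0.0009] [-0.004 -0.004  0.002]
```

Emit:
{"fn": "arm_command", "kwargs": {"moves": [0.006, 0, 0.001, -0.004, -0.002, 0, 1, 0.006, 0, 0, 0, 0.001, 0, 1, 0.005, 0, 0, 0, 0.001, 0, 1, 0.004, 0, 0, 0, 0.001, 0, 1, 0, 0, 0, 0, 0, 0, 1]}}

```text
clock: 21.6
eef_pos: [0.4796, 0.251, 0.1916]
tool_rot: [-0.059, 0.707, 0.058, 0.702]
ft_force: [-0.9, -0.1, 0.6]
grip_width: 0.0106
```

```bash
python3 - <<'E'
from h import *
stat()
plan(w(BX,[-.015,.0545,.037]),.165)
E
```

```text
t 21.6 grasp [0.4787 0.2506 0.0366] x [-0.006 -0.003 -1.   ] psi 0.166 w 0.0106 F [-0.9 -0.1  0.6] q [ 0.48  0.51 -0.2   0.87  0.    1.89]
n 1 row [-0.0004 -0.0003  0.0001] [ 0.0008 -0.0064  0.002 ] |s| 0.0005 total [-0.0004 -0.0003  0.0001] [ 0.001 -0.006  0.002]
```

At floor height (0.0366 vs 0.037 expected). Releasing and lifting.

Emit:
{"fn": "arm_command", "kwargs": {"moves": [0, 0, 0, 0, 0, 0, 0.3, 0, 0, 0, 0, 0, 0, 0.3, 0, 0, 0, 0, 0, 0, 0.2, -0.01, 0, 0, 0, 0, 0, 0.2, -0.02, 0, 0, 0, 0, 0, 0.2, -0.03, 0, 0, 0, 0, 0, 0.2, -0.03, 0, 0, 0, 0, 0, 0.2, -0.02, 0, 0, 0, 0, 0, 0.2, 0, 0, 0, 0, 0, 0, 0.2]}}

```text
clock: 22.35
eef_pos: [0.4803, 0.2513, 0.311]
tool_rot: [-0.059, 0.706, 0.058, 0.703]
ft_force: [1.4, 0.7, 0.6]
grip_width: 0.0341
```

```bash
python3 - <<'E'
from h import *
stat()
s=snap("side","s14")
crop(s,180,130,340,270,5,"s14c",1.6)
plan(w(CL,[-.014,-.05,.13]),-.063,n=18)
E
```

```text
t 22.35 grasp [0.4797 0.251  0.156 ] x [-0.004 -0.002 -1.   ] psi 0.166 w 0.0341 F [1.4 0.7 0.6] q [ 0.48  0.38 -0.05  1.15 -0.    1.89]
n 18 row [ 0.0014 -0.0239  0.0004] [ 0.0127 -0.0003  0.0001] |s| 0.0239 total [ 0.0255 -0.4271 -0.0391] [ 0.229 -0.005  0.002]
```

View pics/s14c.png

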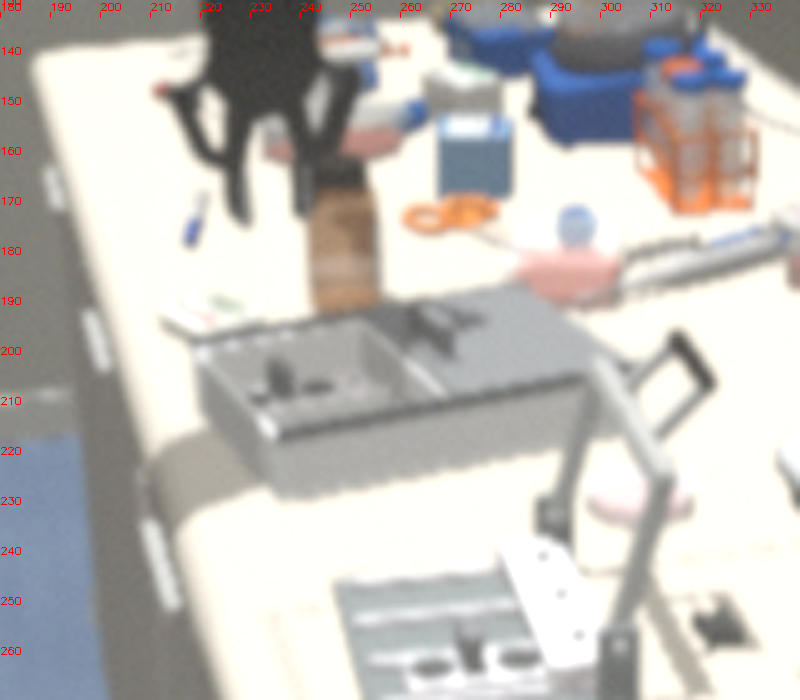

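Carrier 0 lies in the left bay with its lug up at (233,204). Going for the right-lane carrier.

Emit:
{"fn": "arm_command", "kwargs": {"moves": [0, -0.012, 0, 0.006, 0, 0, 0.2, 0, -0.0245, 0.0004, 0.013, 0, 0, 0.2, 0.001, -0.0245, 0.0004, 0.013, 0, 0, 0.2, 0.001, -0.0245, 0.0004, 0.013, 0, 0, 0.2, 0.001, -0.0245, 0.0004, 0.013, 0, 0, 0.2, 0.001, -0.0245, 0.0004, 0.013, 0, 0, 0.2, 0.001, -0.0245, 0.0004, 0.013, 0, 0, 0.2, 0.001, -0.0245, 0.0004, 0.013, 0, 0, 0.2, 0.001, -0.0245, 0.0004, 0.013, 0, 0, 0.2, 0.001, -0.0245, 0.0004, 0.013, 0, 0, 0.2, 0.001, -0.0245, 0.0004, 0.013, 0, 0, 0.2, 0.001, -0.0245, 0.0004, 0.013, 0, 0, 0.2, 0.001, -0.0245, 0.0004, 0.013, 0, 0, 0.2, 0.001, -0.0245, 0.0004, 0.013, 0, 0, 0.2, 0.001, -0.0245, 0.0004, 0.013, 0, 0, 0.2, 0.001, -0.0245, 0.0004, 0.013, 0, 0, 0.2, 0.001, -0.015, 0, 0.01, 0, 0, 0.2, 0, -0.005, 0, 0.005, 0, 0, 0.2, 0, 0, 0, 0, 0, 0, 0.2]}}

```text
clock: 23.98
eef_pos: [0.4965, -0.1772, 0.275]
tool_rot: [0.022, 0.722, -0.027, 0.691]
ft_force: [0.0, -0.1, -0.0]
grip_width: 0.0341
```

```bash
python3 - <<'E'
from h import *
stat()
np.set_printoptions(precision=4,suppress=True)
t=snap("top","t15");s=snap("side","s15")
crop(t,280,180,360,265,8,"t15c",1.6)
crop(s,200,180,340,290,5,"s15c",1.6)
plan(w(CL,[-.014,-.05,.1]),-.063)
E
```

```text
t 23.98 grasp [ 0.4896 -0.178   0.1202] x [-0.044 -0.005 -0.999] psi -0.069 w 0.0341 F [ 0.  -0.1 -0. ] q [-0.34  0.4  -0.12  1.09 -0.02  1.3 ]
n 1 row [0.0195 0.0004 0.016 ] [-0.004  -0.044   0.0074] |s| 0.0253 total [0.0195 0.0004 0.016 ] [-0.004 -0.044  0.007]
```

View pics/s15c.png

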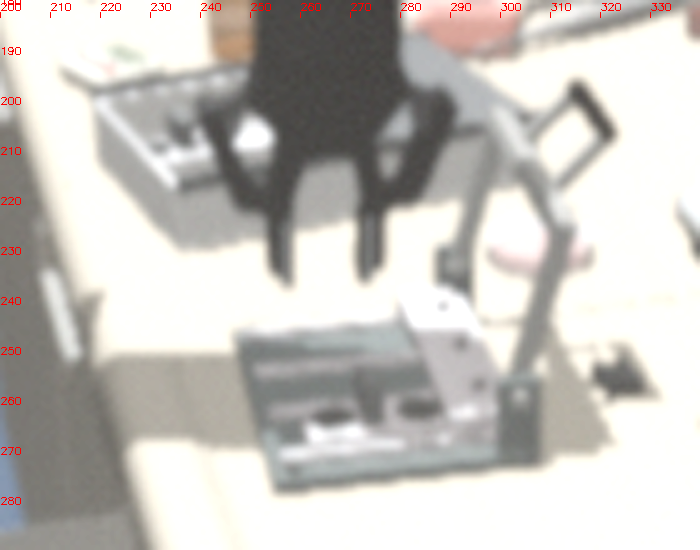

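View pics/t15.png

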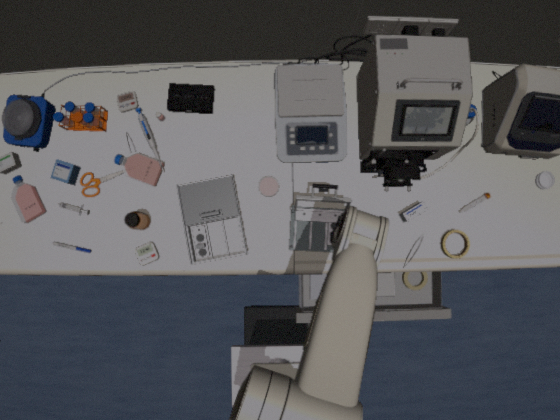

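The right carrier is still home: lug at (274,256) in the side view. Carrier 0 is in the box's left bay. Aligning and descending.

```bash
python3 - <<'E'
from h import *
print(plane("top",[(335,232.7),(303.5,232)],.044), w(CL,[-.014,-.05,.044]))
E
```

```text
[[ 0.51502703 -0.17770326  0.044     ]
 [ 0.51872475 -0.07820062  0.044     ]] [ 0.51187986 -0.17651939  0.044     ]
```

Emit:
{"fn": "arm_command", "kwargs": {"moves": [0.004, 0, 0.011, -0.003, -0.022, 0.003, 0.2, 0.008, 0, 0.007, 0, -0.018, 0.003, 0.2, 0.006, 0, 0, 0, 0, 0, 0.2, 0, 0, 0, 0, 0, 0, 0.2]}}

```text
clock: 24.42
eef_pos: [0.5167, -0.1733, 0.2555]
tool_rot: [0.02, 0.706, -0.02, 0.707]
ft_force: [-1.0, -0.6, -1.1]
grip_width: 0.0341
```

```bash
python3 - <<'E'
from h import *
stat()
plan([.5125,-.1768,.043],-.063)
E
```

```text
t 24.42 grasp [ 0.5169 -0.1732  0.1005] x [ 0.001  0.    -1.   ] psi -0.057 w 0.0341 F [-1.  -0.6 -1.1] q [-0.32  0.44 -0.12  1.01  0.    1.3 ]
n 2 row [ 0.0288 -0.0019 -0.002 ] [ 0.0028  0.0006 -0.0002] |s| 0.0289 total [ 0.0575 -0.0038 -0.0041] [ 0.006  0.001 -0.   ]
```

Emit:
{"fn": "arm_command", "kwargs": {"moves": [0.008, -0.003, -0.003, 0.004, 0.002, 0, 0.2, 0.012, -0.001, -0.002, 0.002, 0.005, 0, 0.2, 0.012, 0, -0.001, 0, 0.005, 0, 0.2, 0.008, 0, 0, 0, 0.003, 0, 0.2, 0, 0, 0, 0, 0, 0, 0.2]}}

```text
clock: 24.83
eef_pos: [0.5097, -0.1748, 0.2113]
tool_rot: [0.022, 0.713, -0.021, 0.701]
ft_force: [-0.7, 0.1, -0.0]
grip_width: 0.0342
```

```bash
python3 - <<'E'
from h import *
stat()
plan([.5125,-.1768,.043],-.063)
E
```

```text
t 24.83 grasp [ 0.5071 -0.1745  0.0563] x [-0.016  0.002 -1.   ] psi -0.06 w 0.0342 F [-0.7  0.1 -0. ] q [-0.33  0.48 -0.18  0.92 -0.    1.3 ]
n 1 row [ 0.0132 -0.0019  0.0032] [ 0.0034 -0.0165 -0.0008] |s| 0.0137 total [ 0.0132 -0.0019  0.0032] [ 0.003 -0.017 -0.001]
```

Emit:
{"fn": "arm_command", "kwargs": {"moves": [0.003, -0.002, 0.004, 0.003, -0.012, 0, 0.2, 0.005, 0, 0.002, 0, -0.004, 0, 0.2, 0.003, 0, 0, 0, 0, 0, 0.2, 0, 0, 0, 0, 0, 0, 0.2]}}

```text
clock: 25.17
eef_pos: [0.5158, -0.1776, 0.1981]
tool_rot: [0.023, 0.707, -0.022, 0.707]
ft_force: [0.3, -0.5, -1.1]
grip_width: 0.0345
```

```bash
python3 - <<'E'
from h import *
stat()
plan([.5125,-.1768,.043],-.063)
E
```

```text
t 25.17 grasp [ 0.5157 -0.1774  0.0431] x [-0.     0.001 -1.   ] psi -0.063 w 0.0345 F [ 0.3 -0.5 -1.1] q [-0.33  0.5  -0.18  0.88  0.    1.3 ]
n 1 row [ 0.0001  0.0005 -0.0033] [-0.0005 -0.0004 -0.0012] |s| 0.0034 total [ 0.0001  0.0005 -0.0033] [-0.    -0.    -0.001]
```

Emit:
{"fn": "arm_command", "kwargs": {"moves": [0, 0, -0.002, 0, 0, 0, 1, 0, 0, 0, 0, 0, 0, 1, 0, 0, 0, 0, 0, 0, 1, 0, 0, 0, 0, 0, 0, 1, 0, 0, 0, 0, 0, 0, 1]}}

```text
clock: 25.58
eef_pos: [0.5134, -0.1776, 0.1986]
tool_rot: [0.023, 0.707, -0.022, 0.707]
ft_force: [0.0, -1.2, -2.0]
grip_width: 0.0103
```

```bash
python3 - <<'E'
from h import *
stat()
s=snap("side","s16")
crop(s,200,180,340,290,5,"s16c",1.6)
E
```

```text
t 25.58 grasp [ 0.5133 -0.1774  0.0436] x [-0.     0.001 -1.   ] psi -0.064 w 0.0103 F [ 0.  -1.2 -2. ] q [-0.33  0.5  -0.19  0.88  0.    1.3 ]
```

View pics/s16c.png

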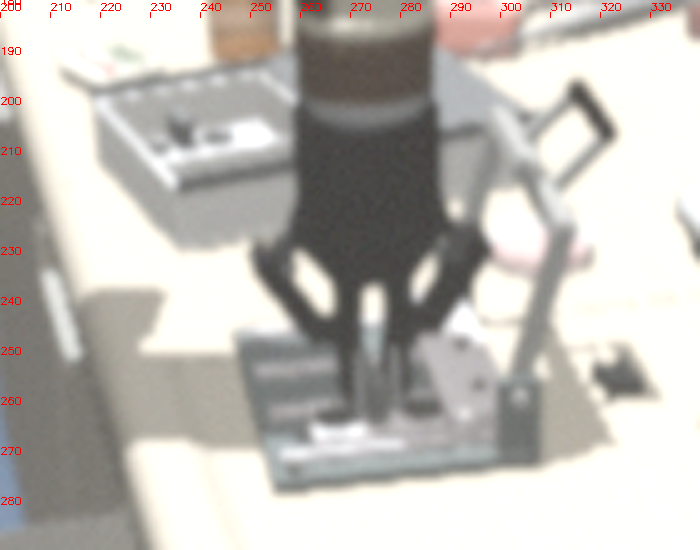

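Gripped at 10.3 mm. Slide and lift.

Emit:
{"fn": "arm_command", "kwargs": {"moves": [0, 0, -0.008, 0, 0, 0, 1, 0, 0, -0.008, 0, 0, 0, 1, 0, 0, -0.008, 0, 0, 0, 1, 0, 0, -0.008, 0, 0, 0, 1, 0, 0, -0.008, 0, 0, 0, 1, 0, 0, -0.006, 0, 0, 0, 1, 0, 0, 0, 0, 0, 0, 1]}}

```text
clock: 26.22
eef_pos: [0.4617, -0.174, 0.1984]
tool_rot: [0.023, 0.707, -0.022, 0.706]
ft_force: [-0.4, 0.3, -2.0]
grip_width: 0.0108
```

```bash
python3 - <<'E'
from h import *
stat()
E
```

```text
t 26.22 grasp [ 0.4616 -0.1738  0.0434] x [-0.001  0.001 -1.   ] psi -0.064 w 0.0108 F [-0.4  0.3 -2. ] q [-0.36  0.42 -0.33  0.82  0.    1.27]
```

Emit:
{"fn": "arm_command", "kwargs": {"moves": [-0.006, 0, 0, 0, 0, 0, 1, -0.012, 0, 0, 0, 0, 0, 1, -0.015, 0, 0, 0, 0, 0, 1, -0.018, 0, 0, 0, 0, 0, 1, -0.018, 0, 0, 0, 0, 0, 1, -0.018, 0, 0, 0, 0, 0, 1, -0.01, 0, 0, 0, 0, 0, 1, 0, 0, 0, 0, 0, 0, 1]}}

```text
clock: 26.88
eef_pos: [0.4612, -0.1741, 0.3016]
tool_rot: [0.023, 0.708, -0.022, 0.706]
ft_force: [1.2, 0.1, -1.5]
grip_width: 0.0105
```

```bash
python3 - <<'E'
from h import *
stat()
plan(w(BX,[-.015,-.0555,.15]),.165,n=16)
s=snap("side","s17")
crop(s,200,180,340,290,5,"s17c",1.6)
E
```

```text
t 26.88 grasp [ 0.4607 -0.1737  0.1466] x [-0.003  0.002 -1.   ] psi -0.064 w 0.0105 F [ 1.2  0.1 -1.5] q [-0.36  0.3  -0.2   1.08  0.    1.27]
n 16 row [-0.0002  0.0197  0.0032] [-0.0143 -0.0002 -0.0001] |s| 0.0199 total [-0.0028  0.3181  0.0163] [-0.229 -0.003 -0.002]
```

View pics/s17c.png

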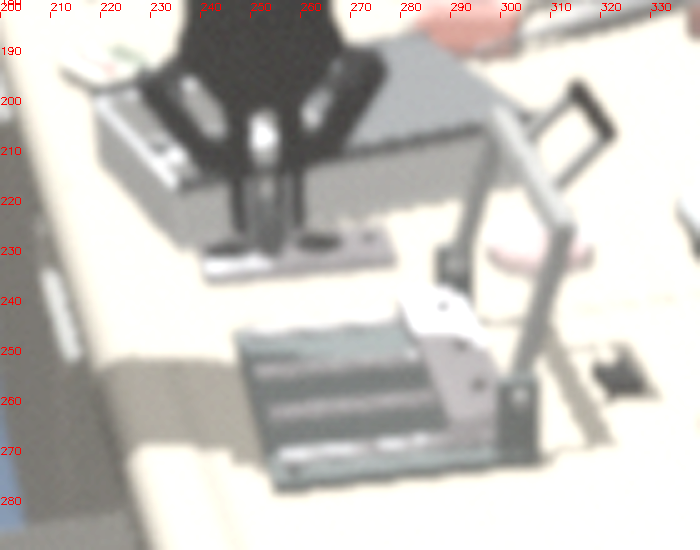

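The carrier hangs level and the clamp is empty, so only two were present. Carrying to the right bay.

Emit:
{"fn": "arm_command", "kwargs": {"moves": [-0.002, 0.01, 0.002, -0.007, 0, 0, 1, -0.002, 0.02, 0.003, -0.0145, 0, 0, 1, -0.002, 0.02, 0.003, -0.0145, 0, 0, 1, -0.001, 0.02, 0.003, -0.0145, 0, 0, 1, -0.001, 0.02, 0.003, -0.0145, 0, 0, 1, -0.001, 0.02, 0.003, -0.0145, 0, 0, 1, -0.001, 0.02, 0.003, -0.0145, 0, 0, 1, -0.001, 0.02, 0.003, -0.0145, 0, 0, 1, -0.001, 0.02, 0.003, -0.0145, 0, 0, 1, -0.001, 0.02, 0.003, -0.0145, 0, 0, 1, -0.001, 0.02, 0.003, -0.0145, 0, 0, 1, -0.001, 0.02, 0.003, -0.0145, 0, 0, 1, -0.001, 0.02, 0.003, -0.0145, 0, 0, 1, -0.001, 0.018, 0.003, -0.0145, 0, 0, 1, 0, 0.012, 0.003, -0.0145, 0, 0, 1, 0, 0.006, 0.002, -0.008, 0, 0, 1, 0, 0, 0, 0, 0, 0, 1]}}

```text
clock: 28.35
eef_pos: [0.4913, 0.137, 0.3026]
tool_rot: [-0.057, 0.716, 0.064, 0.692]
ft_force: [0.4, -0.7, -2.4]
grip_width: 0.0108
```

```bash
python3 - <<'E'
from h import *
stat()
plan(w(BX,[-.015,-.0555,.09]),.165)
s=snap("side","s18")
crop(s,180,130,320,250,5,"s18c",1.6)
E
```

```text
t 28.35 grasp [0.4859 0.138  0.1477] x [-0.035  0.007 -0.999] psi 0.172 w 0.0108 F [ 0.4 -0.7 -2.4] q [ 0.27  0.34 -0.13  1.13  0.02  1.67]
n 2 row [0.0287 0.0018 0.0044] [ 0.0036 -0.0165 -0.0062] |s| 0.0291 total [0.0574 0.0034 0.0092] [ 0.007 -0.033 -0.012]
```

View pics/s18c.png

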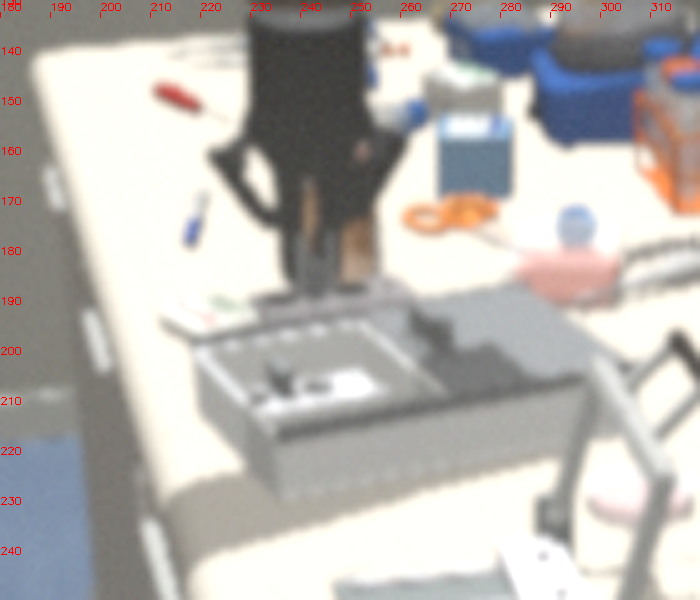

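Emit:
{"fn": "arm_command", "kwargs": {"moves": [0.01, 0.003, 0.005, 0.004, -0.014, -0.006, 1, 0.014, 0, 0.003, 0.003, -0.014, -0.006, 1, 0.014, 0, 0, 0, 0, 0, 1, 0.01, 0, 0, 0, 0, 0, 1, 0, 0, 0, 0, 0, 0, 1]}}

```text
clock: 28.82
eef_pos: [0.4973, 0.138, 0.2516]
tool_rot: [-0.057, 0.707, 0.055, 0.703]
ft_force: [-0.2, 0.5, -0.5]
grip_width: 0.0108
```

```bash
python3 - <<'E'
from h import *
stat()
plan(w(BX,[-.015,-.0555,.09]),.165)
E
```

```text
t 28.82 grasp [0.4963 0.1374 0.0966] x [-0.006 -0.004 -1.   ] psi 0.159 w 0.0108 F [-0.2  0.5 -0.5] q [ 0.27  0.39 -0.2   0.98 -0.    1.68]
n 1 row [0.0066 0.0042 0.0013] [-0.0057 -0.0066  0.0027] |s| 0.0079 total [0.0066 0.0042 0.0013] [-0.006 -0.007  0.003]
```

Emit:
{"fn": "arm_command", "kwargs": {"moves": [0.003, 0.004, 0.001, -0.006, -0.006, 0.003, 1, 0.004, 0.001, 0, 0, 0, 0, 1, 0, 0, 0, 0, 0, 0, 1]}}

```text
clock: 29.07
eef_pos: [0.4973, 0.1416, 0.244]
tool_rot: [-0.057, 0.705, 0.057, 0.704]
ft_force: [0.3, -0.4, -1.6]
grip_width: 0.0104
```

```bash
python3 - <<'E'
from h import *
stat()
plan(w(BX,[-.015,-.0555,.06]),.165)
s=snap("side","s19");t=snap("top","t19")
crop(s,180,130,320,250,5,"s19c",1.6)
crop(t,165,165,265,275,5,"t19c",1.6)
E
```

```text
t 29.07 grasp [0.4971 0.1416 0.089 ] x [-0.002 -0.    -1.   ] psi 0.162 w 0.0104 F [ 0.3 -0.4 -1.6] q [ 0.28  0.4  -0.21  0.96  0.    1.69]
n 1 row [0.029  0.0006 0.0006] [-0.0026 -0.0018 -0.0001] |s| 0.029 total [0.029  0.0006 0.0006] [-0.003 -0.002 -0.   ]
```

View pics/s19c.png

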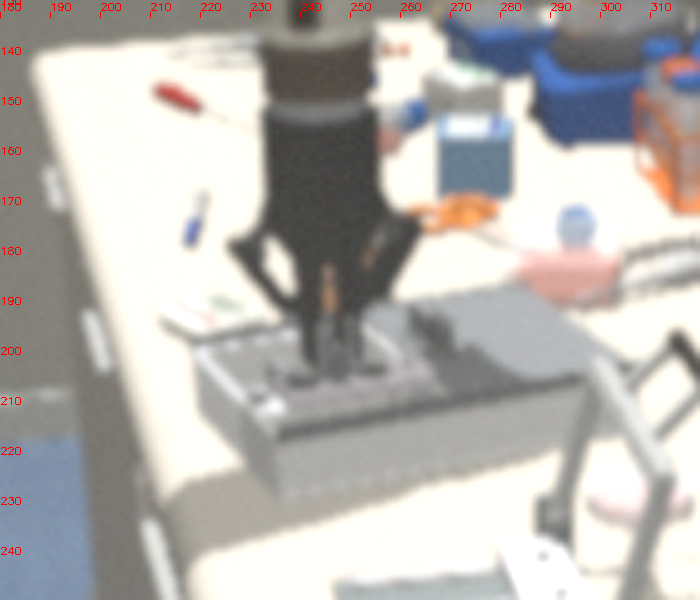

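View pics/t19c.png

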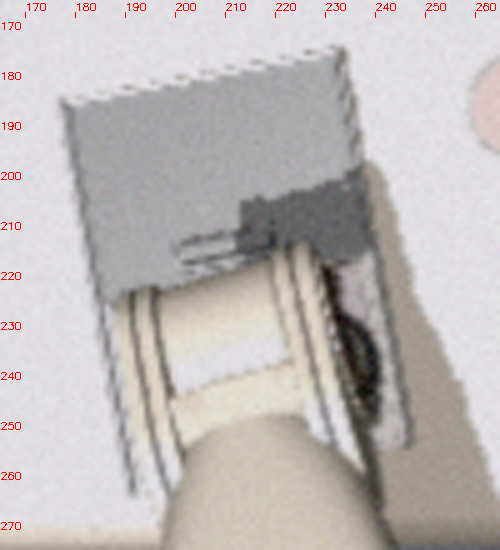

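The carrier is over the right bay, inside the outer wall. Descending.

Emit:
{"fn": "arm_command", "kwargs": {"moves": [0.008, 0.001, 0, -0.002, 0, 0, 1, 0.01, 0, -0.001, 0, 0.003, 0, 1, 0.01, 0, -0.001, 0, 0.003, 0, 1, 0, 0, 0, 0, 0, 0, 1]}}

```text
clock: 29.5
eef_pos: [0.4963, 0.1427, 0.2162]
tool_rot: [-0.058, 0.706, 0.058, 0.704]
ft_force: [-0.2, 0.0, -2.8]
grip_width: 0.0109
```

```bash
python3 - <<'E'
from h import *
stat()
plan(w(BX,[-.015,-.0555,.0375]),.165)
E
```

```text
t 29.5 grasp [0.4959 0.1428 0.0612] x [-0.002  0.    -1.   ] psi 0.165 w 0.0109 F [-0.2  0.  -2.8] q [ 0.28  0.44 -0.25  0.89  0.    1.69]
n 1 row [ 0.0237 -0.0007  0.0015] [-0.0002 -0.0023 -0.0006] |s| 0.0237 total [ 0.0237 -0.0007  0.0015] [-0.    -0.002 -0.001]
```

Emit:
{"fn": "arm_command", "kwargs": {"moves": [0.006, -0.001, 0.001, 0, -0.002, 0, 1, 0.006, 0, 0, 0, 0.001, 0, 1, 0.005, 0, 0, 0, 0.001, 0, 1, 0.004, 0, 0, 0, 0.001, 0, 1, 0, 0, 0, 0, 0, 0, 1]}}

```text
clock: 29.92
eef_pos: [0.4975, 0.1419, 0.1923]
tool_rot: [-0.058, 0.706, 0.058, 0.703]
ft_force: [-0.2, -0.2, 1.2]
grip_width: 0.0104
```

```bash
python3 - <<'E'
from h import *
stat()
plan(w(BX,[-.015,-.0555,.0375]),.165)
E
```

```text
t 29.92 grasp [0.4968 0.1419 0.0373] x [-0.004 -0.    -1.   ] psi 0.165 w 0.0104 F [-0.2 -0.2  1.2] q [ 0.28  0.47 -0.27  0.84  0.    1.68]
n 1 row [-0.0002  0.0003  0.0004] [-0.     -0.0041 -0.0005] |s| 0.0005 total [-0.0002  0.0003  0.0004] [-0.    -0.004 -0.001]
```

On the floor. Release, lift, and return towards the clamp.

Emit:
{"fn": "arm_command", "kwargs": {"moves": [0, 0, 0, 0, 0, 0, 0.3, 0, 0, 0, 0, 0, 0, 0.3, 0, 0, 0, 0, 0, 0, 0.2, -0.01, 0, 0, 0, 0, 0, 0.2, -0.02, 0, 0, 0, 0, 0, 0.2, -0.03, 0, 0, 0, 0, 0, 0.2, -0.03, 0, 0, 0, 0, 0, 0.2, -0.035, 0, 0, 0, 0, 0, 0.2, -0.035, 0, 0, 0, 0, 0, 0.2, -0.02, -0.01, 0, 0, 0, 0, 0.2, 0, -0.02, 0, 0, 0, 0, 0.2, 0, -0.03, 0, 0.015, 0, 0, 0.2, 0, -0.03, 0, 0.015, 0, 0, 0.2, 0, -0.03, 0, 0.015, 0, 0, 0.2, 0, -0.03, 0, 0.015, 0, 0, 0.3, 0, -0.03, 0, 0.015, 0, 0, 0.3, 0, -0.03, 0, 0.015, 0, 0, 0.3, 0, -0.02, 0, 0.015, 0, 0, 0.3, 0, -0.01, 0, 0.015, 0, 0, 0.3, 0, 0, 0, 0, 0, 0, 0.3]}}

```text
clock: 31.58
eef_pos: [0.5276, -0.105, 0.4012]
tool_rot: [-0.016, 0.7, 0.016, 0.714]
ft_force: [0.3, -0.2, -0.2]
grip_width: 0.03
```

```bash
python3 - <<'E'
from h import *
stat()
s=snap("side","s20");t=snap("top","t20")
crop(s,180,160,340,290,5,"s20c",1.6)
crop(t,165,165,265,275,6,"t20c",1.6)
h=w(CL,[.06,0,.042]); th=2.0+.029; r=.136
rod=h+Ro.from_euler("z",CL["yaw"]).apply([-r*np.cos(th),0,r*np.sin(th)]);print("rod",rod,proj("side",[rod]),proj("top",[rod]))
plan([rod[0],rod[1],.23],-.063)
E
```

```text
t 31.58 grasp [ 0.5307 -0.1049  0.2462] x [ 0.02  0.   -1.  ] psi 0.045 w 0.03 F [ 0.3 -0.2 -0.2] q [-0.2   0.31  0.09  1.33  0.    1.33]
rod [ 0.64891956 -0.13506494  0.1639714 ] [[318.62757599 201.63763867]] [[324.47175427 185.94056353]]
n 4 row [ 0.0044 -0.0082  0.0302] [ 0.0278  0.005  -0.0003] |s| 0.0316 total [ 0.0183 -0.0378  0.1193] [ 0.111  0.02  -0.001]
```

View pics/t20c.png

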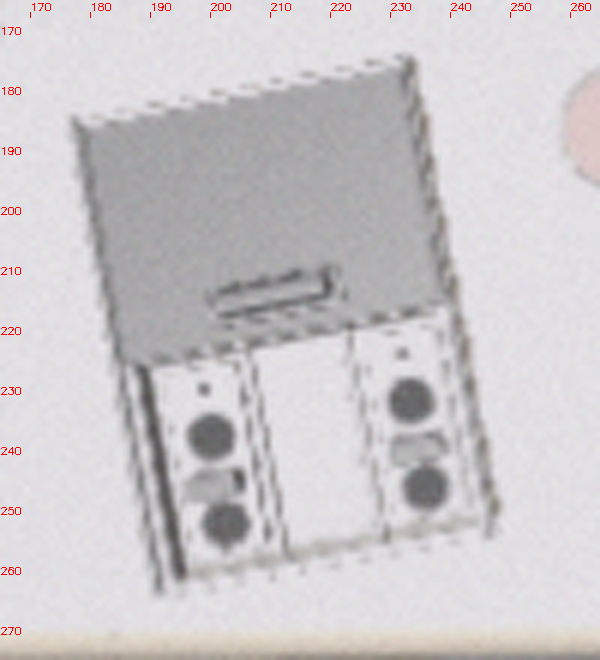

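View pics/s20c.png

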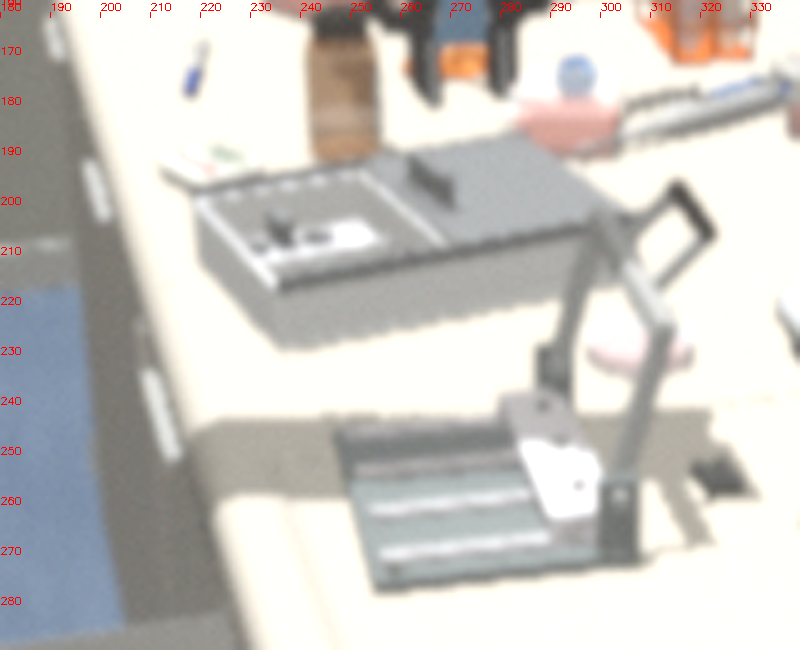

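Both carriers lie flat in the left and right bays: lugs at (200,245) and (235,239) in the top view, with the dividers clear. The rod is seen at (318.7,201.7) in the side view, exactly as predicted at angle 2.0. Approaching the rod.

Emit:
{"fn": "arm_command", "kwargs": {"moves": [-0.002, -0.009, 0.025, 0.028, 0.005, 0, 0.3, 0.002, -0.009, 0.028, 0.028, 0.005, 0, 0.3, 0.002, -0.009, 0.028, 0.028, 0.005, 0, 0.3, 0.002, -0.007, 0.022, 0.02, 0.003, 0, 0.3, 0, -0.003, 0.01, 0.005, 0, 0, 0.3, 0, 0, 0, 0, 0, 0, 0.3]}}

```text
clock: 32.18
eef_pos: [0.6421, -0.1291, 0.3969]
tool_rot: [0.02, 0.709, -0.016, 0.705]
ft_force: [-0.2, 0.8, -0.3]
grip_width: 0.0296
```

```bash
python3 - <<'E'
from h import *
stat()
plan([.649,-.135,.168],-.063)
E
```

```text
t 32.18 grasp [ 0.6412 -0.1281  0.2419] x [-0.006  0.006 -1.   ] psi -0.051 w 0.0296 F [-0.2  0.8 -0.3] q [-0.2   0.57  0.48  1.49  0.01  1.42]
n 3 row [ 0.0246 -0.0019  0.0025] [ 0.0039 -0.002  -0.002 ] |s| 0.0248 total [ 0.0738 -0.006   0.0076] [ 0.012 -0.006 -0.006]
```

Emit:
{"fn": "arm_command", "kwargs": {"moves": [0.006, -0.004, 0.005, 0.008, -0.004, -0.004, 0.3, 0.012, -0.002, 0.003, 0.004, 0, 0, 0.3, 0.01, 0, 0, 0, 0, 0, 0.3, 0, 0, 0, 0, 0, 0, 0.3]}}

```text
clock: 32.52
eef_pos: [0.6498, -0.1304, 0.3661]
tool_rot: [0.021, 0.708, -0.019, 0.706]
ft_force: [0.2, 0.0, -1.1]
grip_width: 0.0299
```

```bash
python3 - <<'E'
from h import *
stat()
plan([.649,-.135,.168],-.063)
s=snap("side","s21")
crop(s,240,140,360,250,6,"s21c",1.6)
E
```

```text
t 32.52 grasp [ 0.6493 -0.1299  0.2111] x [-0.003  0.003 -1.   ] psi -0.057 w 0.0299 F [ 0.2  0.  -1.1] q [-0.2   0.59  0.44  1.42  0.    1.43]
n 2 row [ 0.0215 -0.0024 -0.0002] [ 0.0028 -0.0017 -0.0015] |s| 0.0217 total [ 0.0431 -0.0047 -0.0004] [ 0.006 -0.003 -0.003]
```

View pics/s21c.png

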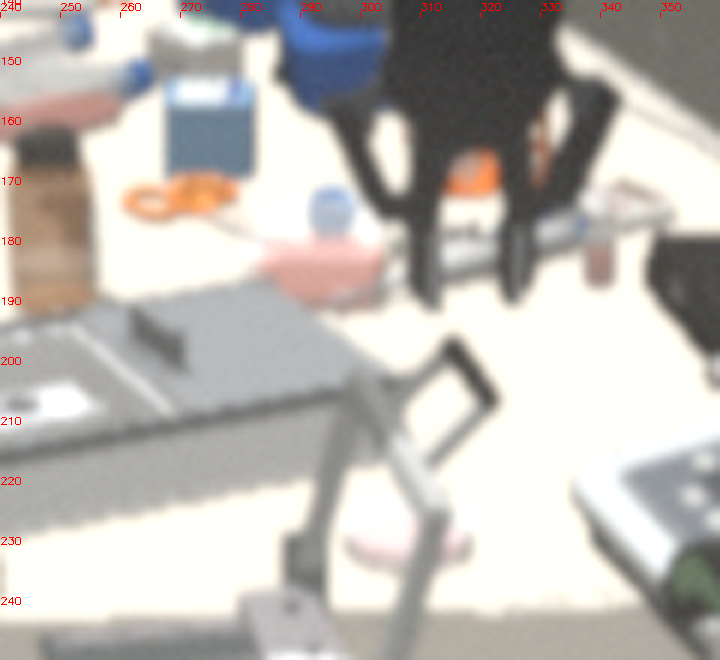

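The jaws at (309–324,190) are centred over the rod at (317,201). Descending and closing.

Emit:
{"fn": "arm_command", "kwargs": {"moves": [0.01, -0.003, 0, 0.004, 0, 0, 0.3, 0.012, -0.001, 0, 0, 0.002, 0, 0.3, 0.01, 0, -0.001, 0, 0.002, 0, 0.3, 0.005, 0, 0, 0, 0, 0, 0.3, 0, 0, 0, 0, 0, 0, 0.3]}}

```text
clock: 32.98
eef_pos: [0.6467, -0.1339, 0.3288]
tool_rot: [0.023, 0.709, -0.021, 0.705]
ft_force: [0.0, -0.4, -1.0]
grip_width: 0.0299
```

```bash
python3 - <<'E'
from h import *
stat();barang()
E
```

```text
t 32.98 grasp [ 0.6459 -0.1334  0.1738] x [-0.005  0.003 -1.   ] psi -0.061 w 0.0299 F [ 0.  -0.4 -1. ] q [-0.2   0.6   0.36  1.33  0.    1.43]
bar 1.95 r 0.1436 y 0.0015
```

Emit:
{"fn": "arm_command", "kwargs": {"moves": [0.006, 0, 0.002, 0, 0, 0, 0.3, 0, 0, 0, 0, 0, 0, 1, 0, 0, 0, 0, 0, 0, 1, 0, 0, 0, 0, 0, 0, 1, 0, 0, 0, 0, 0, 0, 1]}}

```text
clock: 33.4
eef_pos: [0.6482, -0.1341, 0.3231]
tool_rot: [0.023, 0.709, -0.021, 0.705]
ft_force: [0.0, -0.5, -2.0]
grip_width: 0.0098
```

```bash
python3 - <<'E'
from h import *
stat();barang()
E
```

```text
t 33.4 grasp [ 0.6474 -0.1337  0.1681] x [-0.006  0.003 -1.   ] psi -0.062 w 0.0098 F [ 0.  -0.5 -2. ] q [-0.2   0.61  0.36  1.32  0.    1.43]
bar 1.976 r 0.139 y 0.0013
```

Emit:
{"fn": "arm_command", "kwargs": {"moves": [-0.005, 0, -0.0125, 0, 0, 0, 1, -0.0041, 0, -0.013, 0, 0, 0, 1, -0.0028, 0, -0.0133, 0, 0, 0, 1, -0.0015, 0, -0.0135, 0, 0, 0, 1, 0, 0, -0.0136, 0, 0, 0, 1]}}

```text
clock: 33.82
eef_pos: [0.5896, -0.1302, 0.3389]
tool_rot: [0.022, 0.699, -0.021, 0.714]
ft_force: [4.9, 0.8, -2.2]
grip_width: 0.0096
```

```bash
python3 - <<'E'
from h import *
stat();barang()
E
```

```text
t 33.82 grasp [ 0.593  -0.13    0.1839] x [ 0.022  0.002 -1.   ] psi -0.061 w 0.0096 F [ 4.9  0.8 -2.2] q [-0.22  0.47  0.16  1.24  0.01  1.41]
bar 1.57 r 0.142 y 0.0016
```

Emit:
{"fn": "arm_command", "kwargs": {"moves": [0.001, 0, -0.0135, 0, 0.006, 0, 1, 0.0028, 0, -0.0134, 0, 0.006, 0, 1, 0.0042, 0, -0.013, 0, 0.006, 0, 1, 0.0054, 0, -0.0126, 0, 0.006, 0, 1, 0.0066, 0, -0.012, 0, 0.004, 0, 1]}}

```text
clock: 34.23
eef_pos: [0.5346, -0.1264, 0.3328]
tool_rot: [0.021, 0.69, -0.021, 0.723]
ft_force: [1.1, 2.1, 14.6]
grip_width: 0.0098
```

```bash
python3 - <<'E'
from h import *
stat();barang()
E
```

```text
t 34.23 grasp [ 0.5418 -0.1265  0.1779] x [ 0.046 -0.001 -0.999] psi -0.059 w 0.0098 F [ 1.1  2.1 14.6] q [-0.23  0.36 -0.02  1.14  0.01  1.4 ]
bar 1.207 r 0.1439 y 0.0018
```

Emit:
{"fn": "arm_command", "kwargs": {"moves": [0.01, 0, -0.012, 0, 0.012, 0, 1, 0.01, 0, -0.0113, 0, 0.012, 0, 1, 0.0105, 0, -0.0105, 0, 0.012, 0, 1, 0.011, 0, -0.0096, 0, 0.012, 0, 1]}}

```text
clock: 34.57
eef_pos: [0.4965, -0.1235, 0.3085]
tool_rot: [0.02, 0.694, -0.021, 0.719]
ft_force: [-4.2, 1.5, 11.5]
grip_width: 0.0099
```

```bash
python3 - <<'E'
from h import *
stat();barang()
E
```

```text
t 34.57 grasp [ 0.502  -0.1237  0.1536] x [ 0.036 -0.002 -0.999] psi -0.058 w 0.0099 F [-4.2  1.5 11.5] q [-0.25  0.31 -0.16  1.06  0.01  1.38]
bar 0.879 r 0.1416 y 0.0021
```

Emit:
{"fn": "arm_command", "kwargs": {"moves": [0.012, 0, -0.0092, 0, 0.01, 0, 1, 0.0123, 0, -0.0082, 0, 0.01, 0, 1, 0.0128, 0, -0.007, 0, 0.01, 0, 1, 0.0132, 0, -0.0058, 0, 0.008, 0, 1]}}

```text
clock: 34.9
eef_pos: [0.4669, -0.1213, 0.2668]
tool_rot: [0.021, 0.702, -0.021, 0.711]
ft_force: [-5.5, -0.1, 7.1]
grip_width: 0.0103
```

```bash
python3 - <<'E'
from h import *
stat();barang()
E
```

```text
t 34.9 grasp [ 0.4689 -0.1214  0.1118] x [ 0.013 -0.001 -1.   ] psi -0.059 w 0.0103 F [-5.5 -0.1  7.1] q [-0.25  0.31 -0.28  0.96  0.    1.37]
bar 0.496 r 0.1392 y 0.0023
```

Emit:
{"fn": "arm_command", "kwargs": {"moves": [0.013, 0, -0.005, 0, 0.005, 0, 1, 0.0132, 0, -0.0038, 0, 0.005, 0, 1, 0.0134, 0, -0.0024, 0, 0.003, 0, 1, 0.012, 0, -0.0011, 0, 0.003, 0, 1, 0.008, 0, 0, 0, 0, 0, 1]}}

```text
clock: 35.32
eef_pos: [0.4523, -0.1202, 0.2101]
tool_rot: [0.021, 0.707, -0.022, 0.707]
ft_force: [-4.0, 0.8, 3.3]
grip_width: 0.0098
```

```bash
python3 - <<'E'
from h import *
stat();barang()
E
```

```text
t 35.32 grasp [ 0.4522 -0.1203  0.0551] x [-0.001 -0.001 -1.   ] psi -0.061 w 0.0098 F [-4.   0.8  3.3] q [-0.26  0.36 -0.38  0.82 -0.    1.37]
bar 0.066 r 0.1378 y 0.0024
```

Emit:
{"fn": "arm_command", "kwargs": {"moves": [0.004, 0, 0, 0, 0, 0, 1, 0.004, 0, 0, 0, 0, 0, 1]}}

```text
clock: 35.48
eef_pos: [0.4519, -0.1202, 0.202]
tool_rot: [0.021, 0.707, -0.022, 0.706]
ft_force: [-4.3, -0.4, 4.4]
grip_width: 0.0098
```

```bash
python3 - <<'E'
from h import *
stat();barang()
s=snap("side","s22")
crop(s,200,180,340,290,5,"s22c",1.6)
E
```

```text
t 35.48 grasp [ 0.4517 -0.1202  0.047 ] x [-0.001 -0.    -1.   ] psi -0.061 w 0.0098 F [-4.3 -0.4  4.4] q [-0.26  0.38 -0.39  0.8  -0.    1.37]
bar 0.007 r 0.1377 y 0.0024
```

View pics/s22c.png

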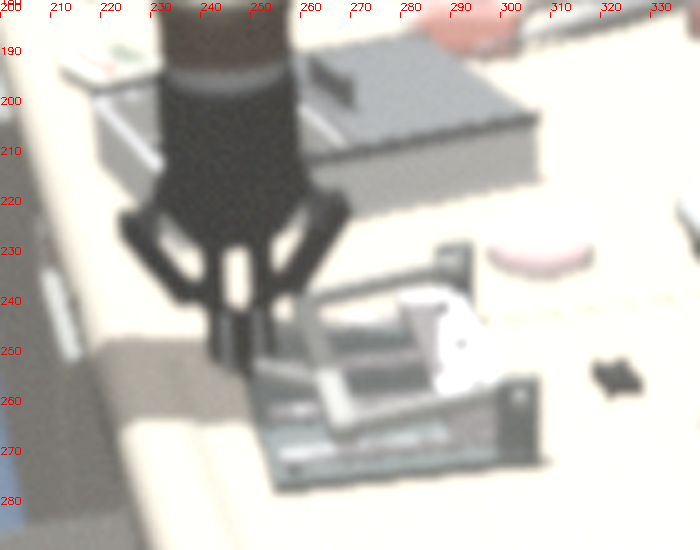

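The bar is nearly down. Pushing until the stop registers.

Emit:
{"fn": "arm_command", "kwargs": {"moves": [0.004, 0, 0, 0, 0, 0, 1, 0.004, 0, 0, 0, 0, 0, 1, 0.004, 0, 0, 0, 0, 0, 1]}}

```text
clock: 35.78
eef_pos: [0.4515, -0.1201, 0.2005]
tool_rot: [0.021, 0.706, -0.022, 0.707]
ft_force: [-13.2, 3.2, 38.2]
grip_width: 0.0092
```

```bash
python3 - <<'E'
from h import *
stat();barang()
E
```

```text
t 35.78 grasp [ 0.4516 -0.1203  0.0455] x [ 0.001 -0.001 -1.   ] psi -0.061 w 0.0092 F [-13.2   3.2  38.2] q [-0.26  0.38 -0.4   0.8  -0.    1.37]
bar -0.004 r 0.1377 y 0.0023
```

Stop reached (38 N, no motion). Opening and lifting away.

Emit:
{"fn": "arm_command", "kwargs": {"moves": [0, 0, 0, 0, 0, 0, 0.3, 0, 0, 0, 0, 0, 0, 0.3, 0, 0, 0, 0, 0, 0, 0.3, 0, 0, 0, 0, 0, 0, 0.3, -0.01, 0, 0, 0, 0, 0, 0.3, -0.02, 0, 0, 0, 0, 0, 0.3, -0.03, 0, 0, 0, 0, 0, 0.3, -0.035, 0, 0, 0, 0, 0, 0.3, -0.035, 0, 0, 0, 0, 0, 0.3, -0.015, 0, 0, 0, 0, 0, 0.2, 0, 0, 0, 0, 0, 0, 0.2]}}

```text
clock: 36.7
eef_pos: [0.4533, -0.12, 0.3546]
tool_rot: [0.02, 0.705, -0.022, 0.708]
ft_force: [0.3, -0.4, 0.7]
grip_width: 0.0338
```

```bash
python3 - <<'E'
from h import *
stat()
s=snap("side","s23")
crop(s,200,180,340,290,5,"s23c",1.6)
plan([.579,.2095,.17],.165,n=16)
E
```

```text
t 36.7 grasp [ 0.4539 -0.1203  0.1996] x [ 0.004 -0.002 -1.   ] psi -0.059 w 0.0338 F [ 0.3 -0.4  0.7] q [-0.26  0.21 -0.17  1.19 -0.    1.37]
n 16 row [0.0018 0.0203 0.0088] [-0.014   0.0002  0.0001] |s| 0.0222 total [0.0284 0.3364 0.1059] [-0.224  0.004  0.002]
```

View pics/s23c.png

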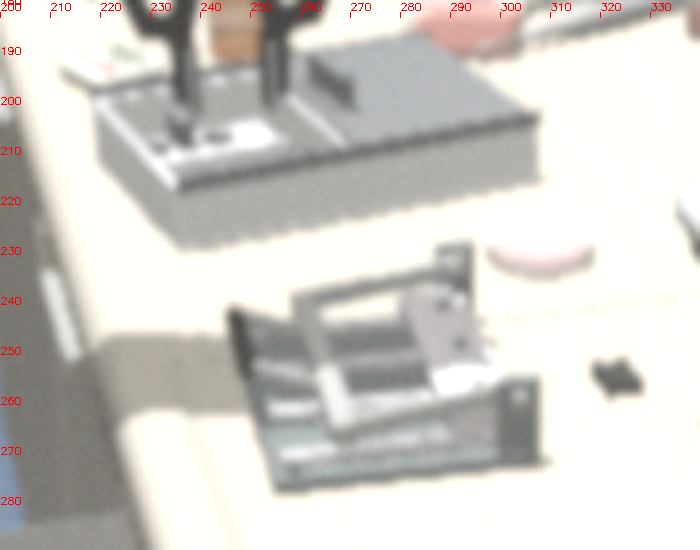

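The bar is down with its rod at (247,247), as at the start. Now the cover.

Emit:
{"fn": "arm_command", "kwargs": {"moves": [0, 0.01, 0.004, -0.007, 0, 0, 0.2, 0, 0.0205, 0.009, -0.014, 0, 0, 0.2, 0, 0.0205, 0.009, -0.014, 0, 0, 0.2, 0, 0.0205, 0.009, -0.014, 0, 0, 0.2, 0, 0.0205, 0.009, -0.014, 0, 0, 0.2, 0, 0.0205, 0.009, -0.014, 0, 0, 0.2, 0, 0.0205, 0.009, -0.014, 0, 0, 0.2, 0, 0.0205, 0.009, -0.014, 0, 0, 0.2, 0, 0.0205, 0.009, -0.014, 0, 0, 0.2, 0, 0.0205, 0.009, -0.014, 0, 0, 0.2, 0, 0.0205, 0.009, -0.014, 0, 0, 0.2, 0, 0.0205, 0.009, -0.014, 0, 0, 0.2, 0, 0.0205, 0.009, -0.014, 0, 0, 0.2, 0, 0.0205, 0.009, -0.014, 0, 0, 0.2, 0, 0.018, 0.007, -0.014, 0, 0, 0.2, 0, 0.008, 0.003, -0.01, 0, 0, 0.2, 0, 0, 0, 0, 0, 0, 0.2]}}

```text
clock: 38.17
eef_pos: [0.5686, 0.2128, 0.3128]
tool_rot: [-0.061, 0.724, 0.059, 0.684]
ft_force: [0.2, -0.8, -0.4]
grip_width: 0.0342
```

```bash
python3 - <<'E'
from h import *
stat()
plan([.579,.2095,.13],.165)
E
```

```text
t 38.17 grasp [0.56   0.2118 0.1581] x [-0.056 -0.006 -0.998] psi 0.17 w 0.0342 F [ 0.2 -0.8 -0.4] q [0.36 0.53 0.19 1.28 0.01 1.76]
n 1 row [ 0.0272 -0.0051  0.0112] [ 0.005  -0.056  -0.0029] |s| 0.0299 total [ 0.0272 -0.0051  0.0112] [ 0.005 -0.056 -0.003]
```

Emit:
{"fn": "arm_command", "kwargs": {"moves": [0.005, -0.003, 0.006, 0.004, -0.025, -0.002, 0.2, 0.01, -0.002, 0.005, 0, -0.025, 0, 0.2, 0.01, 0, 0.002, 0, -0.005, 0, 0.2, 0, 0, 0, 0, 0, 0, 0.2]}}

```text
clock: 38.5
eef_pos: [0.5797, 0.2094, 0.281]
tool_rot: [-0.06, 0.708, 0.058, 0.702]
ft_force: [-0.5, -0.6, -0.0]
grip_width: 0.0343
```

```bash
python3 - <<'E'
from h import *
stat()
plan([.579,.2095,.077],.165)
s=snap("side","s24")
crop(s,190,130,320,250,5,"s24c",1.6)
E
```

```text
t 38.5 grasp [0.5784 0.2088 0.126 ] x [-0.008 -0.004 -1.   ] psi 0.167 w 0.0343 F [-0.5 -0.6 -0. ] q [ 0.35  0.55  0.13  1.17 -0.    1.75]
n 2 row [ 0.0245  0.0001 -0.0002] [ 0.001  -0.0043  0.0012] |s| 0.0245 total [ 0.049   0.0003 -0.0002] [ 0.002 -0.009  0.002]
```

View pics/s24c.png

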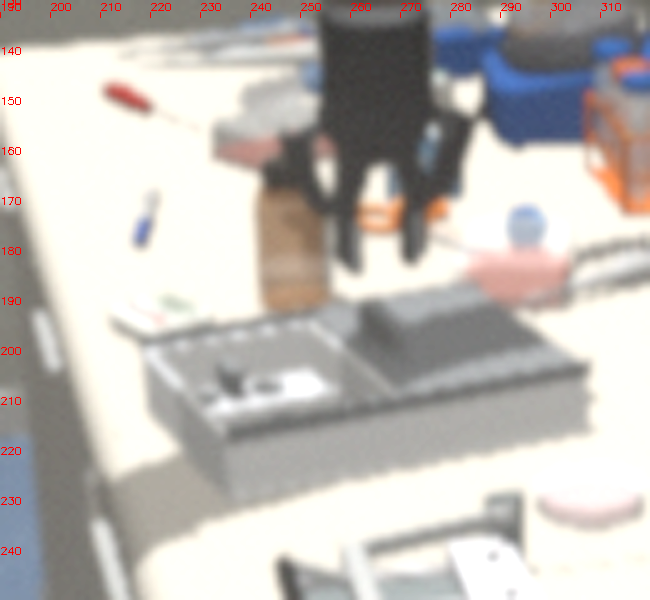

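The jaws are over the rib at (265,195). Descending and gripping.

Emit:
{"fn": "arm_command", "kwargs": {"moves": [0.01, 0, 0, 0, 0, 0, 0.2, 0.012, 0, 0, 0, 0.002, 0, 0.2, 0.012, 0, 0, 0, 0.002, 0, 0.2, 0.008, 0, 0, 0, 0, 0, 0.2, 0, 0, 0, 0, 0, 0, 0.2]}}

```text
clock: 38.97
eef_pos: [0.5787, 0.2072, 0.2365]
tool_rot: [-0.059, 0.71, 0.057, 0.7]
ft_force: [-0.7, -0.4, -0.7]
grip_width: 0.0341
```

```bash
python3 - <<'E'
from h import *
stat()
plan([.579,.2095,.077],.165)
E
```

```text
t 38.97 grasp [0.5766 0.2064 0.0815] x [-0.013 -0.005 -1.   ] psi 0.164 w 0.0341 F [-0.7 -0.4 -0.7] q [ 0.34  0.58  0.08  1.08 -0.    1.75]
n 1 row [0.0044 0.0022 0.0008] [-0.001  -0.0139  0.0028] |s| 0.005 total [0.0044 0.0022 0.0008] [-0.001 -0.014  0.003]
```

Emit:
{"fn": "arm_command", "kwargs": {"moves": [0.004, 0.002, 0.001, 0, -0.012, 0, 0.2, 0, 0, 0, 0, 0, 0, 1, 0, 0, 0, 0, 0, 0, 1, 0, 0, 0, 0, 0, 0, 1, 0, 0, 0, 0, 0, 0, 1]}}

```text
clock: 39.38
eef_pos: [0.5782, 0.2093, 0.2312]
tool_rot: [-0.06, 0.706, 0.057, 0.703]
ft_force: [-0.0, -0.3, -3.4]
grip_width: 0.0106
```

```bash
python3 - <<'E'
from h import *
stat()
E
```

```text
t 39.38 grasp [0.5776 0.2086 0.0762] x [-0.004 -0.005 -1.   ] psi 0.166 w 0.0106 F [-0.  -0.3 -3.4] q [ 0.35  0.59  0.06  1.05 -0.    1.75]
```

Emit:
{"fn": "arm_command", "kwargs": {"moves": [0, 0, -0.008, 0, 0, 0, 1, 0, 0, -0.012, 0, 0, 0, 1, 0, 0, -0.012, 0, 0, 0, 1, 0, 0, -0.012, 0, 0, 0, 1, 0, 0, -0.012, 0, 0, 0, 1]}}

```text
clock: 39.8
eef_pos: [0.5255, 0.2001, 0.2312]
tool_rot: [-0.061, 0.703, 0.057, 0.707]
ft_force: [1.7, -1.2, -2.8]
grip_width: 0.0106
```

```bash
python3 - <<'E'
from h import *
stat()
E
```

```text
t 39.8 grasp [0.5264 0.1994 0.0762] x [ 0.006 -0.004 -1.   ] psi 0.167 w 0.0106 F [ 1.7 -1.2 -2.8] q [ 0.37  0.49 -0.1   0.97 -0.01  1.77]
```

Moved 52 mm. Continuing to the shut stop, which is about 71 mm further.

Emit:
{"fn": "arm_command", "kwargs": {"moves": [0, 0, -0.012, 0, 0, 0, 1, 0, 0, -0.012, 0, 0, 0, 1, 0, 0, -0.012, 0, 0, 0, 1, 0, 0, -0.012, 0, 0, 0, 1, 0, 0, -0.008, 0, 0, 0, 1, 0, 0, -0.005, 0, 0, 0, 1]}}

```text
clock: 40.3
eef_pos: [0.4632, 0.189, 0.2312]
tool_rot: [-0.061, 0.701, 0.058, 0.708]
ft_force: [2.1, -1.0, -3.6]
grip_width: 0.011
```

```bash
python3 - <<'E'
from h import *
stat()
E
```

```text
t 40.3 grasp [0.4647 0.1883 0.0762] x [ 0.01  -0.004 -1.   ] psi 0.168 w 0.011 F [ 2.1 -1.  -3.6] q [ 0.39  0.39 -0.28  0.9  -0.01  1.79]
```

Emit:
{"fn": "arm_command", "kwargs": {"moves": [0, 0, -0.004, 0, 0, 0, 1, 0, 0, -0.004, 0, 0, 0, 1, 0, 0, -0.004, 0, 0, 0, 1]}}

```text
clock: 40.55
eef_pos: [0.4528, 0.1873, 0.2313]
tool_rot: [-0.061, 0.699, 0.057, 0.71]
ft_force: [17.4, 2.4, -20.0]
grip_width: 0.0103
```

```bash
python3 - <<'E'
from h import *
stat()
E
```

```text
t 40.55 grasp [0.4554 0.1867 0.0763] x [ 0.017 -0.004 -1.   ] psi 0.168 w 0.0103 F [ 17.4   2.4 -20. ] q [ 0.39  0.37 -0.31  0.88 -0.01  1.8 ]
```

Total travel is (0.1222, 0.0219), or 0.124 m, with 17 N at the stop: fully shut. It also confirms the cover had started about 12 mm open. Releasing and lifting.

Emit:
{"fn": "arm_command", "kwargs": {"moves": [0, 0, -0.001, 0, 0, 0, 0.2, 0, 0, 0, 0, 0, 0, 0.2, 0, 0, 0, 0, 0, 0, 0.2, 0, 0, 0, 0, 0, 0, 0.2, -0.01, 0, 0, 0, 0, 0, 0.2, -0.02, 0, 0, 0, 0, 0, 0.2, -0.03, 0, 0, 0, 0, 0, 0.2, -0.035, 0, 0, 0, 0, 0, 0.2, -0.035, 0, 0, 0, 0, 0, 0.2, -0.035, -0.02, -0.02, 0, 0, 0, 0.2, -0.02, -0.03, -0.03, 0.02, 0, 0, 0.2, 0, -0.03, -0.03, 0.02, 0, 0, 0.2, 0, -0.03, -0.03, 0.02, 0, 0, 0.2, 0, -0.03, -0.02, 0.02, 0, 0, 0.2, 0, -0.03, 0, 0.02, 0, 0, 0.2, 0, -0.015, 0, 0, 0, 0, 0.2, 0, 0, 0, 0, 0, 0, 0.2]}}

```text
clock: 41.97
eef_pos: [0.3421, -0.0128, 0.4232]
tool_rot: [-0.024, 0.696, 0.023, 0.717]
ft_force: [1.1, 0.3, 0.9]
grip_width: 0.034
```

```bash
python3 - <<'E'
from h import *
stat()
s=snap("side","s25");t=snap("top","t25")
crop(s,190,140,340,290,5,"s25c",1.6)
crop(t,120,160,360,270,3,"t25c",1.6)
a=cv2.imread("pics/top0.png")
d=cv2.absdiff(a,t).max(2); d[300:]=0
cs,_=cv2.findContours((d>40).astype(np.uint8),0,2)
print([cv2.boundingRect(c) for c in cs if cv2.contourArea(c)>6])
E
```

```text
t 41.97 grasp [ 0.3468 -0.013   0.2683] x [ 0.031 -0.001 -1.   ] psi 0.066 w 0.034 F [1.1 0.3 0.9] q [-0.04 -0.1  -0.32  1.32 -0.    1.47]
[(303, 296, 4, 4), (270, 280, 32, 18), (263, 239, 28, 41)]
```

View pics/s25c.png

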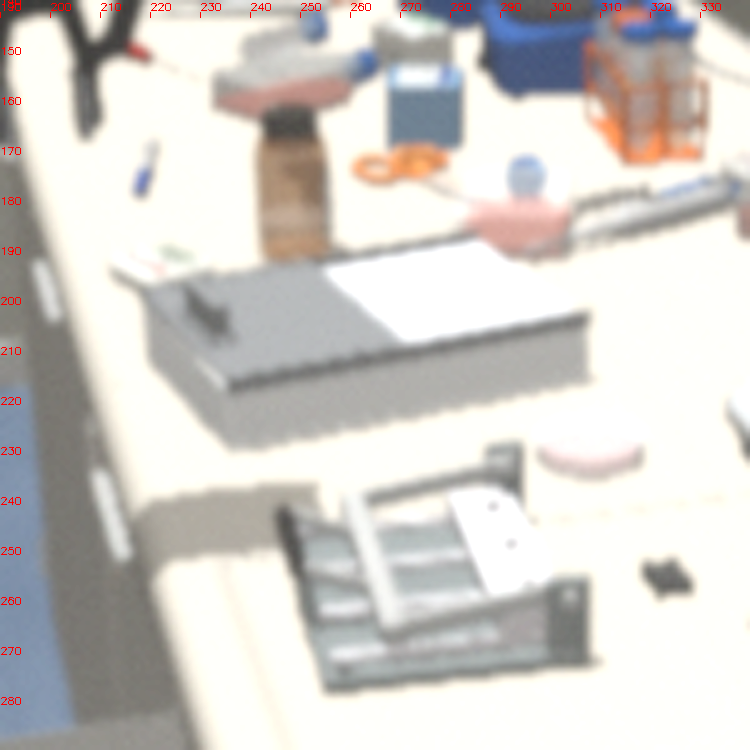

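View pics/t25c.png

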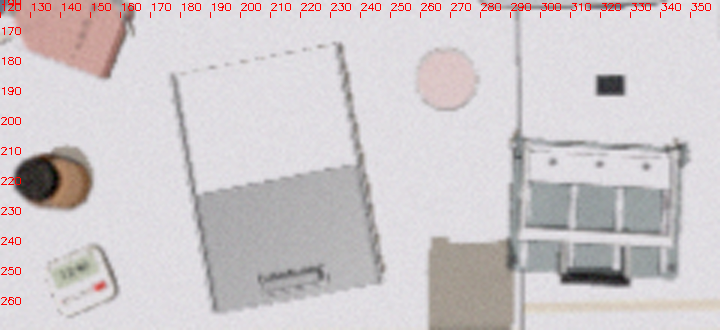

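The final views show the cover shut past where it began, the bar down with empty lanes, and no pixel changes at any bystander. Handing in.

```bash
python3 - <<'E'
from workcell import bot
print(bot.job_done(), bot.get_obs()["clock"])
E
```

```text
the job is handed in; nothing more can be done
the job is handed in; nothing more can be done
```

The job is done and handed in at about 42 s. Only two carriers were present, in the left and right lanes. I slid the cover open, swung the bar up and back, laid the carriers flat with lugs up in the left and right bays, swung the bar down and slid the cover shut.

**Last checks:**
- **Cover:** closing travel measured 0.124 m and ended on the stop at 17 N.
- **Bar:** it stopped at about 0 rad under 38 N at the wrist, and the final pictures show it down.
- **Carriers:** the top view taken before shutting the cover showed each in its own bay, between the dividers. I did not look inside again after closing.
- **Bystanders:** comparing the first and last top pictures showed no change at the petri dish, timer, carton or bottle.

**One disagreement:** opening the cover measured only 0.112 m of travel. I pushed again with about 15 N and it did not move. The full 0.124 m on closing shows it had started about 12 mm open.

The right-lane lug position differed by about 3 mm between the picture and the clamp geometry, but the grip closed on it cleanly. No carrier was knocked aside and no grip slipped in anything I saw.

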